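# Refit the strainer and lock collar on the feed filter head

## Robot

A 6-joint arm with a two-finger parallel gripper is mounted at the origin on the work surface. World frame = base frame: x ahead of the robot, y to its left, z up, the work surface at z = 0. Lengths are in m, angles in degrees, forces in N, time in s.
With the tool pointing down it reaches from about 0.35 to 0.875 m from the base axis. Payload 4.2 kg.
Tool frame: the origin (TCP) lies midway between the tips of the shut fingers; the grasp point (between the pads) lies r.grasp_offset behind it (r.grasp_offset is the distance from the TCP to the grasp point, in m); z points along the fingers, y is the direction in which the jaws open and shut (so a half turn about z gives the same grasp; the last joint's range is limited). The gripper opens to 87 mm and grips with 3 to 60 N. Pads are 19 mm wide; open, the fingers measure 117 mm over their backs; the gripper's body (75 mm by 190 mm) begins 51 mm behind the grasp point.
Start: joints at [-58.293, 22.042, 0.453, 0, -68.411, -14.817], TCP at [0.182, -0.598, 0.223] pointing down, gripper open.
Joint ranges: [-179.83, 179.83], [-69.29, 118.12], [-61.27, 80.66], [-181.25, 117.63], [-171.15, -9.14], [-177.46, 177.46]. Speed limits (degrees/s): [159.86, 159.86, 180, 180, 180, 180].

## Interface

Orientations are given as a 3x3 rotation matrix whose columns are the frame's x, y, z axes.
In Python, from station import sense, optics, r gives the robot as it stands. The module is installed in compiled form; this text tells all that it offers.
- The arm moves only by the tool servo_tool, never from a script. Its argument "deltas" is a list of rows, each an object with "slide": the shift along the tool's x, y, z in units of 25 mm (1.0 is 25 mm), a list of three; "spin": the turn about the tool's z in units of 8 degrees (1.0 is 8 degrees). A call has 1 to 10 rows; each row shifts and turns the pose as measured when the row begins, along the tool's axes as they then stand; what a row does not reach is not made up. A row lasts 1/10 s, in which the tool goes at most 50 mm and 8.59 degrees, less where a joint would pass 70% of its speed; a pose out of reach is approached as far as the arm can. A call is refused whole if a number of a shift passes 1 or a number of a turn 1, either way. A call with a gripper value outside its range is refused whole. "gripper" is the closure in counts, from 0 (fully open) to 255 (shut), set as the call begins (left out, the last holds). The fingers move at their own pace and stop on an object; the grip force is fixed at half the most. Time passes only in rows, so rows that do not move let the fingers close. It gives the time, the measured TCP pose, the force and the opening at its end, in the units of the state.
- sense(): the state, without advancing time (a new reading comes with each control period).
- optics.capture(name): name is "scene" or "side" or "wrist"; returns a dict with "frame" (384x512x3 uint8, red, green, blue), "camera_matrix" (3x3 intrinsics, pixels), "eye" and "rotation" of the camera in the world. Camera axes: x right, y down, z forward; pixel columns grow to the right and rows downward; lengths in m; the calibration is good to about 2 mm. A picture is of the moment at which its call begins. There is no depth.
- r.finish_job(): hands the job in, once; it reports no verdict.
The state is a dict: "time_s": time; "joints": joint angles; "joint_velocities": joint speeds; "effort": joint torques, N m; "tcp_pos": TCP position; "ee_rot": TCP orientation; "wrist_force": force on the tool from outside, world axes, zero at the start; "moment": the same for the moment, N m; "gripper_width": opening from 0.0 (shut) to 1.0 (fully open).
Only numpy, scipy, OpenCV 4.12 (cv2) and the standard library are available. Lean on these libraries where they do the work, as an engineer would, in place of code of your own. Each camera call takes 0.05 s, during which the arm holds its last target.

## Task

Refit the feed filter: hang the strainer plate by its round eye over the upright spindle of the filter head so that it lies flat on the sprung black seat, and let go of it. Then put the knurled collar, open end down, over the spindle, turn it until its hidden keyways drop over the pins, push it fully home against the spring and finish while still holding it pushed home. Leave the seed tray, the bottle and the pot alone.

Things in the scene. Friction and masses are not known exactly. Their poses are not given: they have to be found in the camera images.
- filter_head: Grey block fixed to the bench, 100 (x) x 80 (y) x 30 mm high, origin at the centre of its underside, z up; a pipe stub (26 mm diameter at most, axis 14 mm up) leaves each end along x, 29 mm long. A steel spindle stands upright in its centre, ringed at its foot by the sprung black seat.
- spindle_top (a point): Top centre of the spindle, 84 mm above the bench. Spindle 19 mm in diameter, its last 6 mm tapering to 12 mm. Three level steel pins, 6 mm thick, 120 degrees apart (one along the head's +x), stick out of it: tips 15 mm from the axis, upper sides 22 mm below this point (62 mm above the bench).
- collar_home (a point): Point on the spindle axis, 67 mm above the bench, where the collar's centre (collar_mid) lies when the collar is fully home on the fitted plate: its ceiling then meets the spindle's top and its underside is 41 mm above the bench.
- seat (a joint): Travel (m) of the sprung seat, a 60 mm disc with a central tapered lip 4 mm high, 33 mm wide, that centres the plate's eye. 0 = up, flat 42 mm above the bench; grows when pressed down, about 0.006 with the collar home, stop at 0.009. The spring pushes up with 5 N at 0, 9 N at 0.006, more than plate and collar weigh: let go, the collar rises again.
- plate_eye (a point): Centre of the round eye of the loose steel strainer plate, half-way up its thickness. The plate starts flat on the bench: a perforated ring 64 mm across, 5 mm thick, with a 37 mm eye that passes over the pins, and an arm 20 mm wide along its -x, ending 88 mm from the eye's centre. z up. About 0.1 kg.
- plate_fin (a point): Centre of the plate's black upright grip fin, on the arm 73 mm from the eye's centre along the plate's -x: 28 mm long along the plate's x, 8 mm thick along its y, reaching from 5 to 39 mm above the plate's underside; this point is 22 mm above it. Take the plate here from above, across the 8 mm. Axes as plate_eye.
- collar_mid (a point): Centre, half-way up, of the loose grey collar with knurled (ribbed) side: a cap 53 mm in diameter, 52 mm tall, standing on its open end, flat closed top up; 0.11 to 0.21 kg; z up. Bore 22 mm wide, 43 mm deep, with three hidden keyways (see collar_top). Out of line it stops on the pins with this point 88 mm above the bench.
- collar_top (a point): Centre of the collar's top, 26 mm above collar_mid. Three keyways 10 mm wide, 120 degrees apart, run up inside the bore, open below; nothing outside shows where and their angle is not given. Under a light push a turn of at most 120 degrees, either way, finds them (catch about 8 degrees either side); it drops 15 mm onto the plate, then needs pushing 6 mm more.
- seed_tray: Bystander: black seed tray 130 x 250 x 55 mm with plugs and white labels up to 120 mm high; origin at the centre of its underside.
- feed_bottle: Bystander: white bottle 56 mm in diameter, 130 mm tall; origin at the centre of its underside.
- nursery_pot: Bystander: empty terracotta-coloured pot 76 mm across, 70 mm tall; origin at the centre of its underside.
Not all that is in view belongs to the job. Leave any pink look-alike of the part that bears plate_eye alone.

How it is judged:
By the outcome, as a careful person would: the job done as asked, in the order asked, and still so for the second after the job is handed in, while the arm keeps its last pose, push and grip.
It also fails if it takes over 72 s, if anything falls off the work surface, if the arm or the gripper's body presses on something with over 40 N, if the wrist force passes 120 N, or if a joint passes its speed limit or range.

## Working session

There is one attempt and no reset: what is moved stays moved. The work goes in short steps, Python scripts to look and compute and a tool call to move; the robot and the scene stay as the last step left them, time stands still between calls to the robot, and variables do not carry over. Pictures are saved under pics/ and viewed, and the job is handed in when it is done.

Besides the shell and the picture viewer there is one more tool, called after "Emit:" as name(argument=value, ...) on one line, values as JSON. servo_tool: Moves the arm, as the interface text tells. Its arguments: {"type":"object","properties":{"deltas":{"type":"array"},"gripper":{"type":"number"}},"required":["deltas"]}

```bash
mkdir -p pics
python3 - <<'E'
from station import sense, optics, r
import cv2
s=sense()
print({k:s[k] for k in s}, r.grasp_offset)
for n in ("scene","side","wrist"):
    c=optics.capture(n); print(n,c["camera_matrix"],c["eye"],c["rotation"])
    cv2.imwrite(f"pics/{n}0.png",cv2.resize(c["frame"][:,:,::-1],(800,600),interpolation=cv2.INTER_CUBIC))
E
```

```text
{'time_s': 0.0, 'joints': array([-5.82923408e+01,  2.20909011e+01,  3.79863373e-01, -3.07951651e-02,
       -6.84101423e+01, -1.48161090e+01]), 'joint_velocities': array([ 0.091016  , -0.07082498, -0.00332135, -0.00813867,  0.00020092,
        0.04808325]), 'effort': array([ 2.60190798e-03, -3.90662313e+01,  1.87403816e+01,  4.21991318e+00,
        1.08606354e-02, -1.73284743e-04]), 'tcp_pos': array([ 0.18144845, -0.59745274,  0.22145402]), 'ee_rot': array([[-9.56914024e-01, -2.90370589e-01, -6.86408031e-04],
       [-2.90371394e-01,  9.56911805e-01,  2.06193682e-03],
       [ 5.81061395e-05,  2.17240951e-03, -9.99997639e-01]]), 'wrist_force': array([-0.18588651,  0.41632972, -0.51866149]), 'moment': array([0.04747062, 0.03996074, 0.0089326 ]), 'gripper_width': 0.9947889648916278} 0.0187
scene [[485.72124002   0.         254.00591033]
 [  0.         485.72124002 185.91476464]
 [  0.           0.           1.        ]] [ 1.10775661 -0.83376692  0.77786431] [[ 0.84749038  0.3242385  -0.42027306]
 [ 0.53043043 -0.48734102  0.6936442 ]
 [ 0.02008985 -0.81078241 -0.5850028 ]]
side [[402.57673213   0.         257.61096854]
 [  0.         402.57673213 191.1496462 ]
 [  0.           0.           1.        ]] [0.06088784 0.5718291  0.65650862] [[-0.72481314 -0.41381341  0.55082155]
 [-0.68892562  0.42926934 -0.58404565]
 [ 0.00523512 -0.80279904 -0.59622672]]
wrist [[278.92964851   0.         250.06057726]
 [  0.         278.92964851 194.42657876]
 [  0.           0.           1.        ]] [ 0.11000663 -0.61924023  0.38428221] [[-0.29028954  0.92027208  0.26235715]
 [ 0.95693644  0.27854887  0.08175075]
 [ 0.00215364  0.27479051 -0.96150171]]
```

View pics/scene0.png

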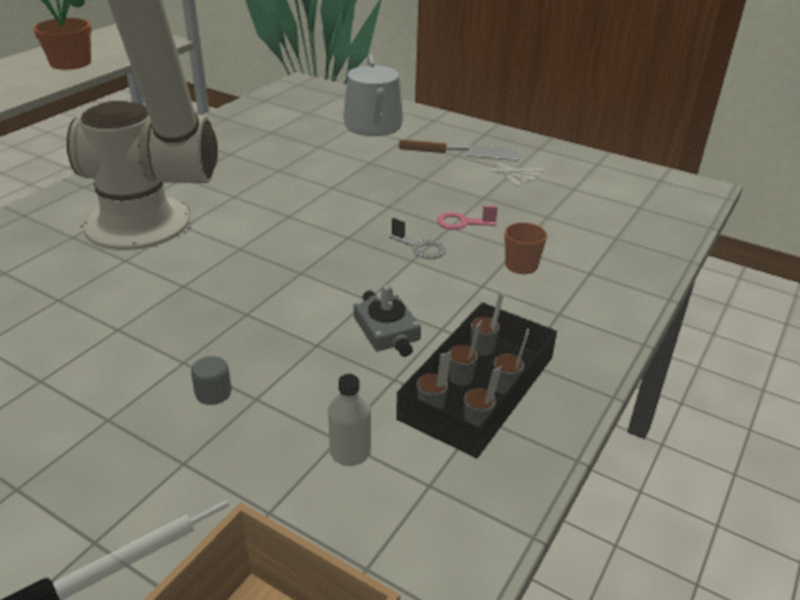

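View pics/side0.png

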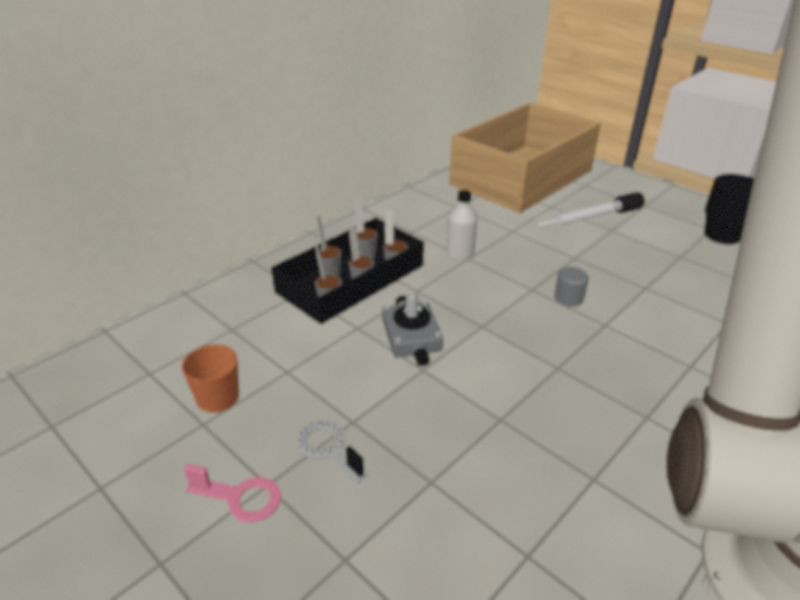

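View pics/wrist0.png

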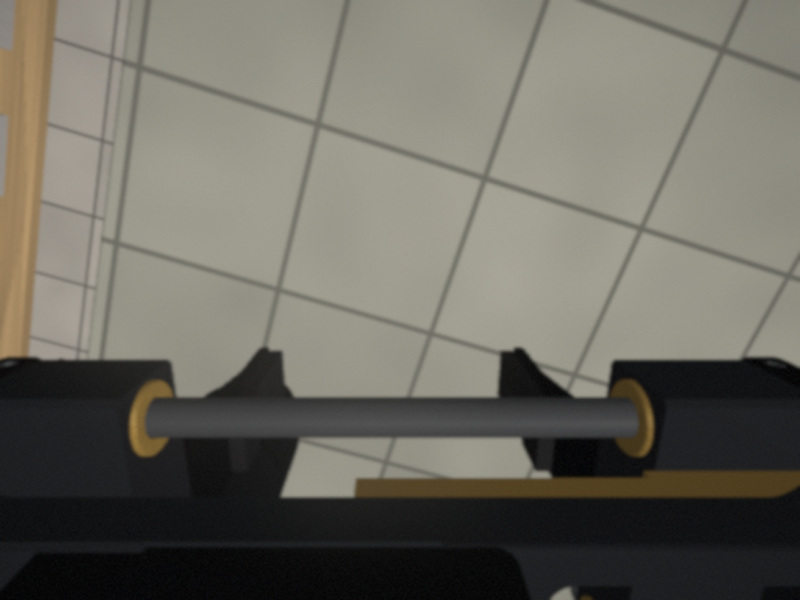

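The overview shows the real plate (scene: ring ~(430,249), fin ~(398,228)), the pink look-alike beyond it, the head at ~(387,320), and the collar at ~(211,380). I'll enlarge crops of these.

```bash
cat > h.py <<'E'
from station import sense, optics, r
import cv2, numpy as np
def crop(c,u0,v0,w,h,name,k=None):
    k=k or min(800//w,600//h)
    im=c["frame"][v0:v0+h,u0:u0+w,::-1]
    im=cv2.resize(im,None,fx=k,fy=k,interpolation=cv2.INTER_CUBIC)
    for i in range(0,w,10):
        cv2.putText(im,str(u0+i),(i*k,10),0,.35,(0,0,255),1); cv2.line(im,(i*k,12),(i*k,18),(0,0,255),1)
    for i in range(0,h,10):
        cv2.putText(im,str(v0+i),(0,i*k+4),0,.35,(0,0,255),1)
    cv2.imwrite("pics/"+name,im)
def ray(c,u,v):
    K=np.array(c["camera_matrix"]);return np.array(c["rotation"])@np.linalg.inv(K)@np.array([u,v,1.])
def onz(c,u,v,z):
    d=ray(c,u,v);e=np.array(c["eye"]);return e+d*(z-e[2])/d[2]
def proj(c,p):
    q=np.array(c["rotation"]).T@(np.array(p)-c["eye"]);q=np.array(c["camera_matrix"])@q;return q[:2]/q[2]
def tri(obs):
    A=np.zeros((3,3));b=np.zeros(3)
    for c,u,v in obs:
        d=ray(c,u,v);d/=np.linalg.norm(d);P=np.eye(3)-np.outer(d,d);A+=P;b+=P@c["eye"]
    return np.linalg.solve(A,b)
E
python3 - <<'E'
from h import *
import pickle
a=optics.capture("scene");b=optics.capture("side");pickle.dump((a,b),open("c0.pkl","wb"))
crop(a,215,130,80,100,"a_head.png");crop(a,115,220,40,45,"a_col.png")
crop(b,185,180,110,130,"b_head.png",5);crop(b,345,165,40,40,"b_col.png")
E
```

```text
(no output)
```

View pics/a_head.png

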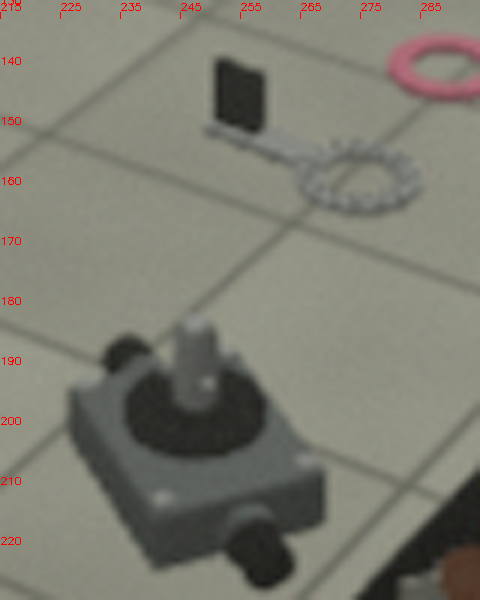

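View pics/b_head.png

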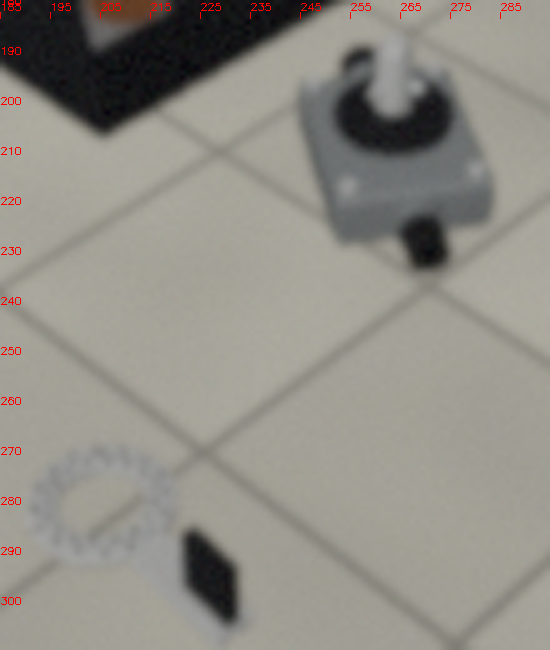

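View pics/a_col.png

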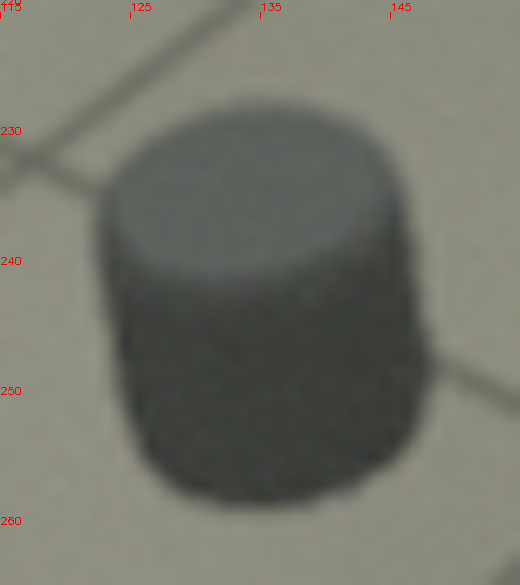

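View pics/b_col.png

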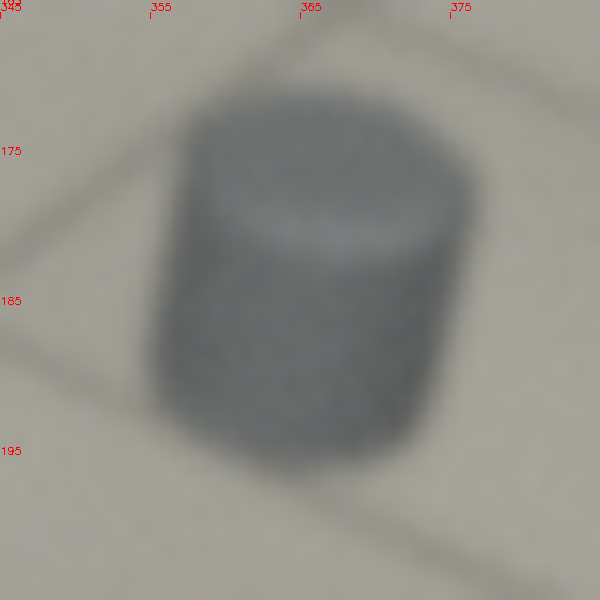

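Run:
```python
from h import *
import pickle
a,b=pickle.load(open("c0.pkl","rb"))
np.set_printoptions(precision=4,suppress=True)
for n,pa,pb,z in [("sp",(247.4,183),(263.2,187.5),.084),("eye",(274.6,159),(205.4,280.4),.0025),("fin",(254.6,145.7),(226.6,294.8),.022),("coltop",(134,234),(366.6,175.9),.052)]:
    print(n,tri([(a,*pa),(b,*pb)]),onz(a,*pa,z),onz(b,*pb,z))
crop(b,245,175,50,60,"b_h2.png",10)
crop(a,222,175,50,55,"a_h2.png",10)
```

```text
sp [ 0.5897 -0.0093  0.0841] [ 0.5892 -0.0097  0.084 ] [ 0.5903 -0.0091  0.084 ]
eye [0.5286 0.2347 0.0021] [0.5293 0.2348 0.0025] [0.5277 0.2346 0.0025]
fin [0.4562 0.2394 0.0214] [0.4566 0.2385 0.022 ] [0.4559 0.2397 0.022 ]
coltop [ 0.4588 -0.2747  0.0496] [ 0.4606 -0.2767  0.052 ] [ 0.4575 -0.2709  0.052 ]
```

View pics/b_h2.png

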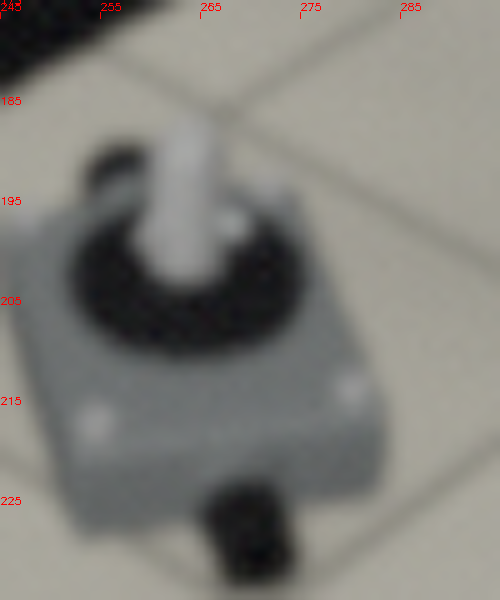

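View pics/a_h2.png

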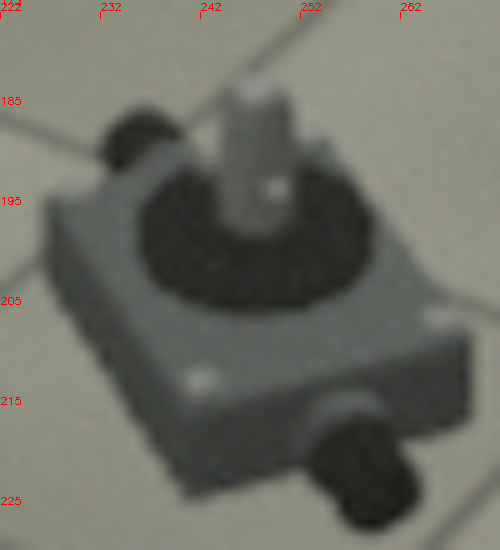

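```bash
cat >> h.py <<'E'
np.set_printoptions(precision=4,suppress=True)
def go(tx,ty,tz,yaw=None):
    "print remaining displacement in tool axes (units); yaw = angle of tool y from world +y, deg ccw"
    s=sense();R=s["ee_rot"];d=np.array([tx,ty,tz])-s["tcp_pos"]
    cy=np.degrees(np.arctan2(-R[0,1],R[1,1]))
    print("t",s["time_s"],"tcp",s["tcp_pos"],"yaw",cy,"units",R.T@d/.025, "spin",None if yaw is None else -(yaw-cy)/8,"j6",s["joints"][5],"F",s["wrist_force"])
E
python3 - <<'E'
from h import *
import pickle
from scipy.optimize import minimize
a,b=pickle.load(open("c0.pkl","rb"))
print("seat",onz(a,247.1,198.1,.042),onz(b,263.2,202.2,.042))
# tray corners from full views (800 scale) 
for u,v in [(398,420),(476,455),(555,355)]: print("tray bottom-ish",onz(a,u*.64,v*.64,0))
for u,v in [(324,321),(274,292),(423,262)]: print("trayb",onz(b,u*.64,v*.64,0))
# collar silhouette
def seg(c,u0,v0,w,h,name):
    g=c["frame"][v0:v0+h,u0:u0+w].astype(float).mean(2)
    m=np.median(np.r_[g[0],g[-1]]);lo=np.percentile(g,5)
    M=np.zeros(c["frame"].shape[:2],np.uint8);M[v0:v0+h,u0:u0+w]=g<(m*.8 if name=='b' else m*.75)
    n,l,st,_=cv2.connectedComponentsWithStats(M);k=1+np.argmax(st[1:,4]);print(m,lo,st[k]);return l==k
ma=seg(a,118,222,34,42,'a');mb=seg(b,350,168,30,32,'b')
def sil(c,x,y):
    t=np.linspace(0,2*np.pi,60);P=[proj(c,(x+.0265*np.cos(q),y+.0265*np.sin(q),z)) for z in(0,.052) for q in t]
    h=cv2.convexHull(np.array(P,np.float32)).reshape(-1,2)
    m=np.zeros((384*8,512*8),np.uint8);cv2.fillConvexPoly(m,np.int32((h+.5)*8),255)
    return cv2.resize(m,(512,384),interpolation=cv2.INTER_AREA)/255.
f=lambda p:np.abs(sil(a,*p)-ma).sum()+np.abs(sil(b,*p)-mb).sum()
fa=lambda p:np.abs(sil(a,*p)-ma).sum()
fb=lambda p:np.abs(sil(b,*p)-mb).sum()
for F in(f,fa,fb):
    q=minimize(F,[.459,-.274],method="Nelder-Mead",options=dict(initial_simplex=[[.459,-.274],[.465,-.274],[.459,-.268]]));print(q.x,q.fun)
go(.456,.239,.16,-3.7)
E
```

```text
seat [ 0.5923 -0.015   0.042 ] [ 0.5871 -0.0065  0.042 ]
tray bottom-ish [ 0.7166 -0.1764  0.    ]
tray bottom-ish [ 0.8395 -0.1742 -0.    ]
tray bottom-ish [0.849  0.0794 0.    ]
trayb [0.7187 0.065  0.    ]
trayb [0.8451 0.0725 0.    ]
trayb [ 0.7199 -0.183   0.    ]
135.5 58.666666666666664 [122 228  27  31 643]
154.83333333333331 98.0 [355 171  22  26 437]
[ 0.4602 -0.2776] 149.5686274509804
[ 0.4595 -0.2774] 81.07843137254902
[ 0.4602 -0.2749] 64.2078431372549
t 0.25 tcp [ 0.1815 -0.5978  0.222 ] yaw 16.885874237376076 units [-20.228   28.8358   2.509 ] spin 2.5732342796720094 j6 -14.816985619696723 F [ 1.5851  0.5038 -0.5272]
```

Emit:
servo_tool(deltas=[{"slide":[-1,1,0],"spin":0.85},{"slide":[-1,1,0],"spin":0.85},{"slide":[-1,1,0],"spin":0.85},{"slide":[-1,1,0],"spin":0},{"slide":[-1,1,0],"spin":0},{"slide":[-1,1,0],"spin":0},{"slide":[-1,1,0],"spin":0},{"slide":[-1,1,0],"spin":0},{"slide":[-1,1,0],"spin":0},{"slide":[-1,1,0],"spin":0}])

```text
time_s: 1.25
tcp_pos: [0.4357, -0.3437, 0.2207]
ee_rot: [[-0.996, 0.085, -0.001], [0.085, 0.996, 0.002], [0.001, 0.002, -1.0]]
wrist_force: [1.0, -0.8, -0.1]
gripper_width: 1.002
```

```bash
python3 -c "
from h import *
go(.456,.239,.16,-3.7)"
```

```text
t 1.25 tcp [ 0.4357 -0.3437  0.2207] yaw -4.883754726454325 units [ 1.1738 23.2892  2.4782] spin -0.14796934080679058 j6 -73.25036297372814 F [ 1.0473 -0.778  -0.0656]
```

```bash
python3 -c "
from h import *
import pickle
c=optics.capture('wrist');pickle.dump(c,open('w1.pkl','wb'));print(c['eye'],[proj(c,(.46,-.2765,z)) for z in (0,.052)])
crop(c,0,0,512,384,'w1.png',1)
go(.456,.239,.16,-3.7)"
```

```text
[ 0.3614 -0.3374  0.3835] [array([298.1436, 183.5205]), array([305.2385, 193.4528])]
t 1.3 tcp [ 0.4394 -0.3415  0.2206] yaw -4.676402213756328 units [ 1.2338 23.1923  2.4743] spin -0.12205027671954094 j6 -73.35957957965162 F [2.4933 1.0666 0.0222]
```

View pics/w1.png

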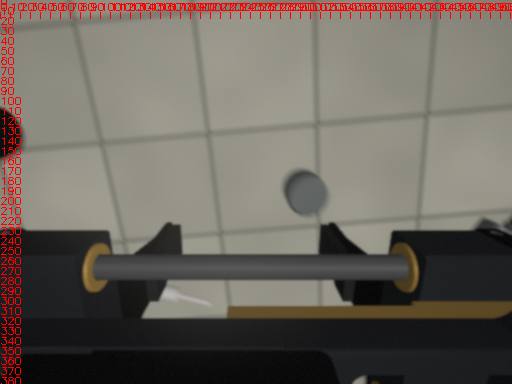

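The wrist view shows the collar top at (306,193) against a predicted (305,193), so the collar estimate holds. Moving on to the fin.

Emit:
servo_tool(deltas=[{"slide":[0,1,0],"spin":-0.1},{"slide":[0,1,0],"spin":0},{"slide":[0,1,0],"spin":0},{"slide":[0,1,0],"spin":0},{"slide":[0,1,0],"spin":0},{"slide":[0,1,0],"spin":0},{"slide":[0,1,0],"spin":0},{"slide":[0,1,0],"spin":0},{"slide":[0,1,0],"spin":0},{"slide":[0,1,0],"spin":0}])

```text
time_s: 2.3
tcp_pos: [0.4576, -0.0828, 0.22]
ee_rot: [[-0.998, 0.067, 0.001], [0.067, 0.998, 0.003], [-0.001, 0.003, -1.0]]
wrist_force: [0.1, 0.3, -0.2]
gripper_width: 1.0
```

Emit:
servo_tool(deltas=[{"slide":[0,1,0],"spin":0},{"slide":[0,1,0],"spin":0},{"slide":[0,1,0],"spin":0},{"slide":[0,1,0],"spin":0},{"slide":[0,1,0],"spin":0},{"slide":[0,1,0.4],"spin":0},{"slide":[0,1,0.4],"spin":0},{"slide":[0,1,0.4],"spin":0},{"slide":[0,1,0.4],"spin":0},{"slide":[0,1,0.4],"spin":0}])

```text
time_s: 3.3
tcp_pos: [0.4744, 0.1777, 0.1722]
ee_rot: [[-0.998, 0.066, 0.007], [0.066, 0.998, 0.006], [-0.007, 0.007, -1.0]]
wrist_force: [1.0, 0.7, 0.1]
gripper_width: 1.002
```

```bash
python3 -c "
from h import *
go(.456,.239,.12,-3.7)"
```

```text
t 3.3 tcp [0.4744 0.1777 0.1722] yaw -3.781749627764115 units [0.9118 2.3833 2.0974] spin -0.010218703470514345 j6 -132.68144177393216 F [1.0292 0.6965 0.0533]
```

Emit:
servo_tool(deltas=[{"slide":[0.3,0.8,0.5],"spin":0},{"slide":[0.3,0.7,0.5],"spin":0},{"slide":[0.2,0.5,0.5],"spin":0},{"slide":[0.1,0.2,0.4],"spin":0},{"slide":[0,0,0.2],"spin":0},{"slide":[0,0,0],"spin":0},{"slide":[0,0,0],"spin":0}])

```text
time_s: 4.0
tcp_pos: [0.4554, 0.2384, 0.1166]
ee_rot: [[-0.998, 0.063, 0.007], [0.063, 0.998, 0.005], [-0.006, 0.005, -1.0]]
wrist_force: [1.0, 0.8, 0.5]
gripper_width: 1.0
```

```bash
python3 -c "
from h import *
go(.456,.239,.0093,-3.7)
c=optics.capture('wrist');print(c['eye'],[proj(c,p) for p in [(.4562,.2394,.039),(.456,.239,.005),(.5286,.2347,.0025)]])
cv2.imwrite('pics/w2.png',c['frame'][:,:,::-1])
a=optics.capture('scene');crop(a,225,100,80,75,'a2.png',8)
"
```

```text
t 4.0 tcp [0.4554 0.2384 0.1166] yaw -3.591318656880306 units [0.0062 0.0018 4.2933] spin 0.01358516788996178 j6 -139.43869669419144 F [0.9791 0.7863 0.5184]
[0.3798 0.2427 0.2789] [array([250.1724, 201.1405]), array([249.5542, 190.8387]), array([249.8192, 253.8644])]
```

View pics/w2.png

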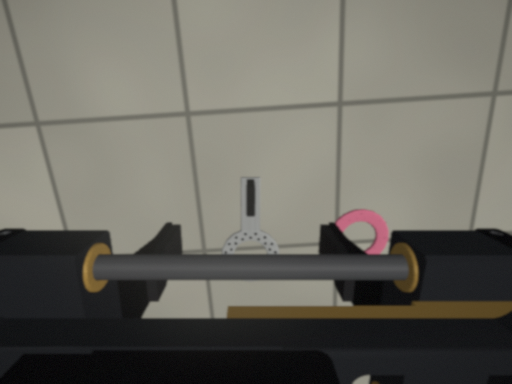

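View pics/a2.png

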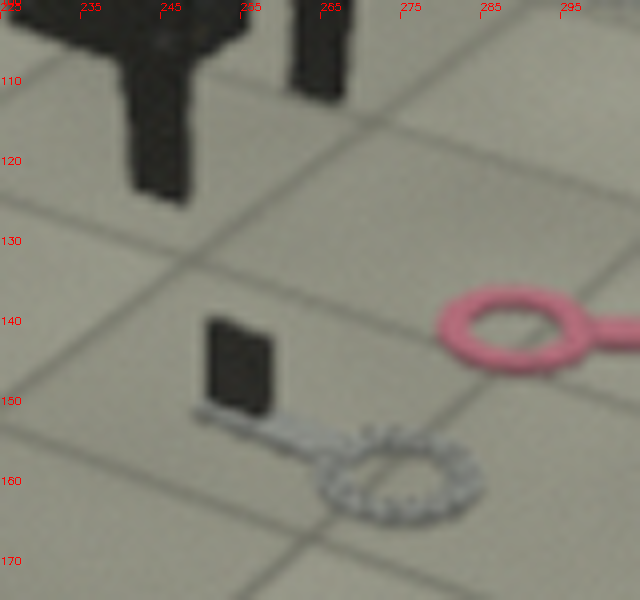

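The fin sits at (250,198) in line with the jaw centre, and the pink part is clear of the fingers. Descending.

Emit:
servo_tool(deltas=[{"slide":[0,0,0.8],"spin":0},{"slide":[0,0,0.8],"spin":0},{"slide":[0,0,0.8],"spin":0},{"slide":[0,0,0.7],"spin":0},{"slide":[0,0,0.6],"spin":0},{"slide":[0,0,0.4],"spin":0},{"slide":[0,0,0],"spin":0},{"slide":[0,0,0],"spin":0}])

```text
time_s: 4.9
tcp_pos: [0.4621, 0.2397, 0.0169]
ee_rot: [[-0.998, 0.067, 0.018], [0.067, 0.998, 0.015], [-0.017, 0.016, -1.0]]
wrist_force: [0.2, -0.3, 0.8]
gripper_width: 0.998
```

```bash
python3 -c "
from h import *
go(.4562,.2394,.0093,-3.7)
"
```

```text
t 4.9 tcp [0.4621 0.2397 0.0169] yaw -3.8344029106979627 units [ 0.2399 -0.0324  0.2996] spin -0.016800363837245313 j6 -139.4428866790033 F [ 0.1515 -0.2718  0.837 ]
```

Emit:
servo_tool(deltas=[{"slide":[0.24,0,0.15],"spin":0},{"slide":[0,0,0.15],"spin":0},{"slide":[0,0,0],"spin":0},{"slide":[0,0,0],"spin":0}])

```text
time_s: 5.3
tcp_pos: [0.4568, 0.2413, 0.011]
ee_rot: [[-0.998, 0.067, 0.021], [0.067, 0.998, 0.018], [-0.02, 0.019, -1.0]]
wrist_force: [0.6, 0.2, 0.1]
gripper_width: 1.0
```

```bash
python3 -c "
from h import *
go(.4562,.2394,.0093,-3.7);print(sense()['ee_rot'])
"
```

```text
t 5.3 tcp [0.4568 0.2413 0.011 ] yaw -3.816200683332707 units [ 0.0205 -0.0776  0.0674] spin -0.014525085416588368 j6 -140.0620215360249 F [0.5901 0.2392 0.1402]
[[-0.9976  0.0665  0.0215]
 [ 0.0669  0.9976  0.0179]
 [-0.0202  0.0193 -0.9996]]
```

Emit:
servo_tool(deltas=[{"slide":[0,-0.07,0],"spin":0},{"slide":[0,0,0],"spin":0},{"slide":[0,0,0],"spin":0},{"slide":[0,0,0],"spin":0},{"slide":[0,0,0],"spin":0},{"slide":[0,0,0],"spin":0},{"slide":[0,0,0],"spin":0},{"slide":[0,0,0],"spin":0},{"slide":[0,0,0],"spin":0},{"slide":[0,0,0],"spin":0}], gripper=255)

```text
time_s: 6.3
tcp_pos: [0.4571, 0.2398, 0.0115]
ee_rot: [[-0.998, 0.066, 0.022], [0.067, 0.998, 0.019], [-0.021, 0.02, -1.0]]
wrist_force: [0.6, -0.5, -0.3]
gripper_width: 0.17
```

```bash
python3 -c "
from h import *
go(.4562,.2394,.0093,-3.7);print(sense()['ee_rot'],sense()['gripper_width'])
"
```

```text
t 6.3 tcp [0.4571 0.2398 0.0115] yaw -3.806837849204305 units [ 0.0368 -0.0196  0.0877] spin -0.01335473115053809 j6 -139.90912543717678 F [ 0.5926 -0.531  -0.2642]
[[-0.9975  0.0664  0.0224]
 [ 0.0668  0.9976  0.0188]
 [-0.0211  0.0203 -0.9996]] 0.17023298635455725
```

Emit:
servo_tool(deltas=[{"slide":[0,0,0],"spin":0},{"slide":[0,0,0],"spin":0},{"slide":[0,0,0],"spin":0},{"slide":[0,0,0],"spin":0},{"slide":[0,0,0],"spin":0}])

```text
time_s: 6.8
tcp_pos: [0.457, 0.2393, 0.0118]
ee_rot: [[-0.998, 0.067, 0.022], [0.067, 0.998, 0.018], [-0.021, 0.02, -1.0]]
wrist_force: [0.2, -0.9, 1.5]
gripper_width: 0.09
```

Emit:
servo_tool(deltas=[{"slide":[0,0,-0.5],"spin":0},{"slide":[0,0,-0.5],"spin":0},{"slide":[0,0,0],"spin":0}])

```text
time_s: 7.1
tcp_pos: [0.4556, 0.2385, 0.0361]
ee_rot: [[-0.998, 0.067, 0.02], [0.067, 0.998, 0.017], [-0.019, 0.018, -1.0]]
wrist_force: [0.4, 0.7, -1.5]
gripper_width: 0.09
```

```bash
python3 -c "
from h import *
go(.4562,.2394,.0093,-3.7);print(sense()['ee_rot'],sense()['gripper_width'])
b=optics.capture('side');crop(b,170,240,90,70,'b3.png',8)
a=optics.capture('scene');crop(a,225,110,70,65,'a3.png',9)
"
```

```text
t 7.1 tcp [0.4556 0.2385 0.0361] yaw -3.844108121339623 units [-0.0015  0.0201  1.0731] spin -0.018013515167452865 j6 -139.88047341911695 F [ 0.4054  0.6763 -1.4802]
[[-0.9976  0.067   0.0198]
 [ 0.0674  0.9976  0.0168]
 [-0.0187  0.018  -0.9997]] 0.0904857673470067
```

View pics/b3.png

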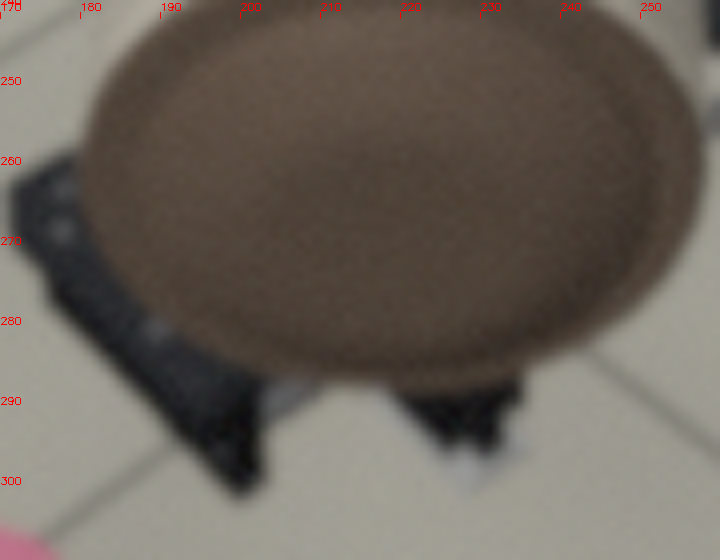

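View pics/a3.png

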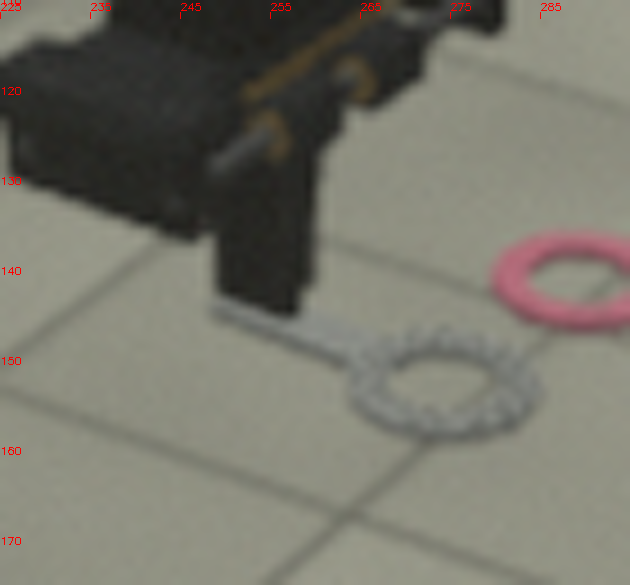

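The fin is gripped (7.9 mm) and the plate is lifting level. Lifting to travel height, then over the spindle.

Emit:
servo_tool(deltas=[{"slide":[0,0,-1],"spin":0},{"slide":[0,0,-1],"spin":0},{"slide":[0,0,-1],"spin":0},{"slide":[0,0,-0.8],"spin":0},{"slide":[-0.2,-0.8,0],"spin":0},{"slide":[-0.3,-1,0],"spin":0},{"slide":[-0.3,-1,0],"spin":0},{"slide":[-0.3,-1,0],"spin":0},{"slide":[-0.3,-1,0],"spin":0},{"slide":[-0.3,-1,0],"spin":0}])

```text
time_s: 8.2
tcp_pos: [0.4825, 0.0846, 0.123]
ee_rot: [[-0.998, 0.063, 0.005], [0.063, 0.998, 0.007], [-0.004, 0.008, -1.0]]
wrist_force: [1.3, 0.1, -1.2]
gripper_width: 0.09
```

```bash
python3 -c "
from h import *
go(.5181,-.0052,.135,-3.8);print(sense()['ee_rot'],sense()['gripper_width'])
"
```

```text
t 8.2 tcp [0.4825 0.0846 0.123 ] yaw -3.6038439182156714 units [-1.6509 -3.4923 -0.4973] spin 0.024519510223041052 j6 -122.23429084035811 F [ 1.283   0.1467 -1.1965]
[[-0.998   0.0629  0.0048]
 [ 0.0629  0.998   0.0073]
 [-0.0043  0.0076 -1.    ]] 0.09044759958761811
```

Emit:
servo_tool(deltas=[{"slide":[-0.5,-1,-0.3],"spin":0},{"slide":[-0.5,-1,-0.2],"spin":0},{"slide":[-0.4,-0.8,0],"spin":0},{"slide":[-0.2,-0.4,0],"spin":0},{"slide":[0,0,0],"spin":0},{"slide":[0,0,0],"spin":0}])

```text
time_s: 8.8
tcp_pos: [0.515, -0.0041, 0.1294]
ee_rot: [[-0.998, 0.068, -0.006], [0.068, 0.998, 0.005], [0.007, 0.005, -1.0]]
wrist_force: [0.4, -0.0, -1.2]
gripper_width: 0.084
```

```bash
python3 -c "
from h import *
import pickle
go(.5181,-.0052,.135,-3.8);print(sense()['ee_rot'])
a=optics.capture('scene');b=optics.capture('side');pickle.dump((a,b),open('c4.pkl','wb'))
go(.5181,-.0052,.135,-3.8)
crop(a,205,140,80,75,'a4.png',8);crop(b,225,150,80,75,'b4.png',8)
"
```

```text
t 8.8 tcp [ 0.515  -0.0041  0.1294] yaw -3.919297890272114 units [-0.1266 -0.0355 -0.2269] spin -0.01491223628401428 j6 -110.98462772916284 F [ 0.3559 -0.0166 -1.2334]
[[-0.9976  0.0684 -0.0063]
 [ 0.0683  0.9977  0.0052]
 [ 0.0066  0.0048 -1.    ]]
t 8.9 tcp [ 0.515  -0.0036  0.1296] yaw -3.8444787152794917 units [-0.1275 -0.0547 -0.2165] spin -0.0055598394099364845 j6 -110.97339595891921 F [ 0.8783  0.3113 -1.5231]
```

View pics/a4.png

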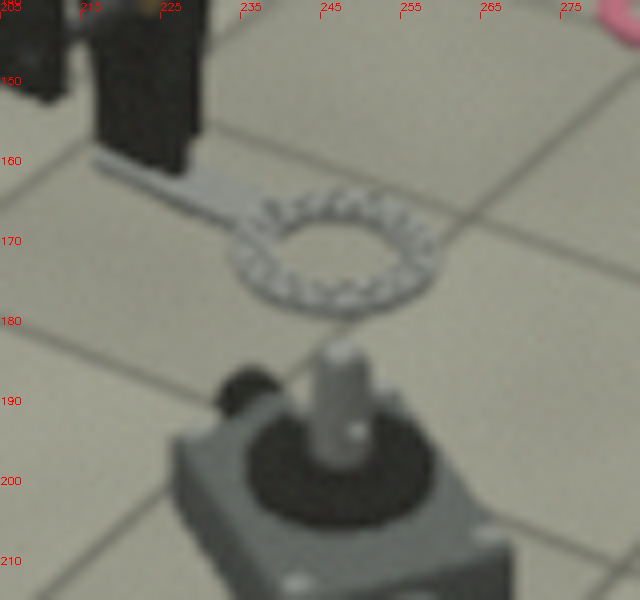

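View pics/b4.png

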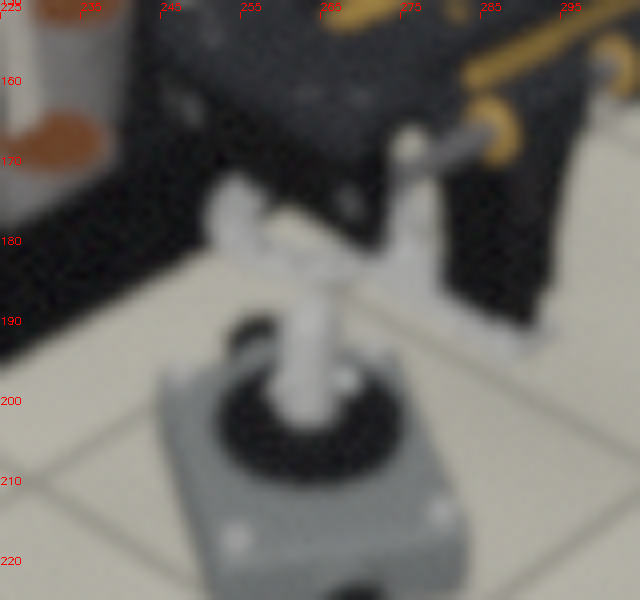

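```bash
python3 -c "
from h import *
import pickle
a,b=pickle.load(open('c4.pkl','rb'))
for z in(.116,.118,.12): print(onz(a,246.3,170.8,z))
print('sp',onz(a,247.0,183.4,.084), tri([(a,247.,183.4),(b,263.2,187)]))
# overlay predicted ring for eye
for nm,c,u0,v0 in(('a',a,205,140),('b',b,225,150)):
  im=cv2.resize(c['frame'][v0:v0+75,u0:u0+80,::-1],None,fx=8,fy=8,interpolation=cv2.INTER_CUBIC)
  def ring(x,y,z,rr,col):
    P=np.array([proj(c,(x+rr*np.cos(t),y+rr*np.sin(t),z)) for t in np.linspace(0,2*np.pi,60)])
    cv2.polylines(im,[np.int32((P+.5-[u0,v0])*8)],True,col,1)
  ex,ey=.515+.0716,-.004-.0048
  for rr in(.032,.0185): ring(ex,ey,.1205,rr,(0,0,255))
  ring(.5897,-.0095,.084,.006,(0,255,0)); ring(.5897,-.0095,.078,.0095,(0,255,0));ring(.5897,-.0095,.042,.030,(0,255,0))
  cv2.imwrite('pics/ov_'+nm+'.png',im)
"
```

```text
[ 0.5833 -0.0061  0.116 ]
[ 0.5849 -0.0086  0.118 ]
[ 0.5865 -0.0111  0.12  ]
sp [ 0.5893 -0.0116  0.084 ] [ 0.5903 -0.011   0.0842]
```

View pics/ov_a.png

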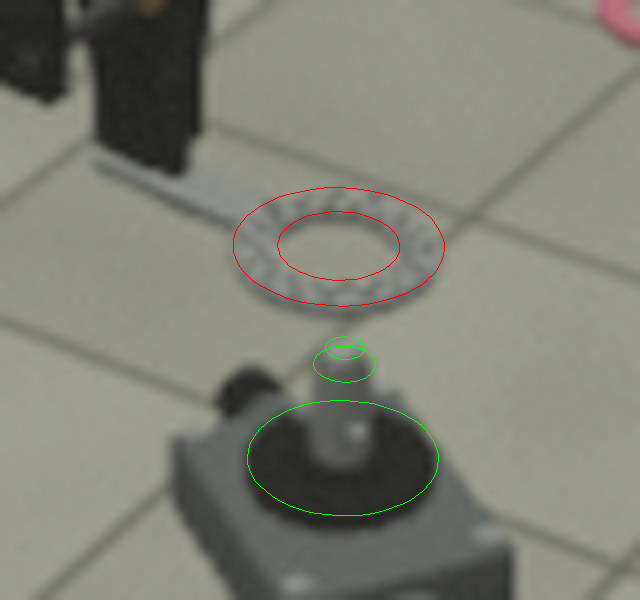

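View pics/ov_b.png

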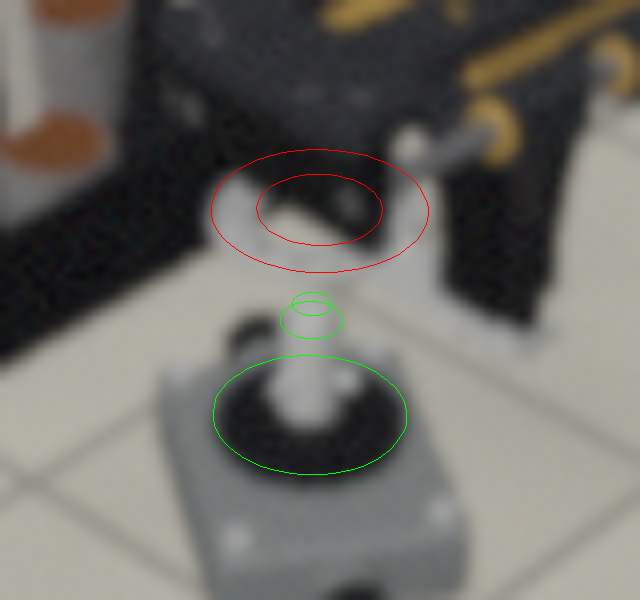

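The ring is centred over the spindle to within ~3 mm in both overlays, with the same small calibration bias on the ring and the spindle. I'll correct +3.4 mm in x and about -1 mm in y, then descend.

Emit:
servo_tool(deltas=[{"slide":[-0.13,-0.06,0],"spin":0},{"slide":[0,0,0],"spin":0},{"slide":[0,0,0.4],"spin":0},{"slide":[0,0,0.4],"spin":0},{"slide":[0,0,0.3],"spin":0},{"slide":[0,0,0],"spin":0}])

```text
time_s: 9.5
tcp_pos: [0.5172, -0.0028, 0.0994]
ee_rot: [[-0.998, 0.063, -0.007], [0.063, 0.998, 0.005], [0.007, 0.005, -1.0]]
wrist_force: [-0.0, 0.5, -1.1]
gripper_width: 0.091
```

```bash
python3 -c "
from h import *
import pickle
go(.5184,-.0052,.062,-3.8);print(sense()['ee_rot'])
a=optics.capture('scene');b=optics.capture('side')
crop(a,205,140,80,75,'a5.png',8);crop(b,225,150,80,75,'b5.png',8)
"
```

```text
t 9.5 tcp [ 0.5172 -0.0028  0.0994] yaw -3.6186677629486033 units [-0.0636 -0.1008  1.4962] spin 0.02266652963142457 j6 -110.66638007193909 F [-0.0354  0.4986 -1.1498]
[[-0.998   0.0631 -0.0066]
 [ 0.0631  0.998   0.0055]
 [ 0.007   0.005  -1.    ]]
```

View pics/a5.png

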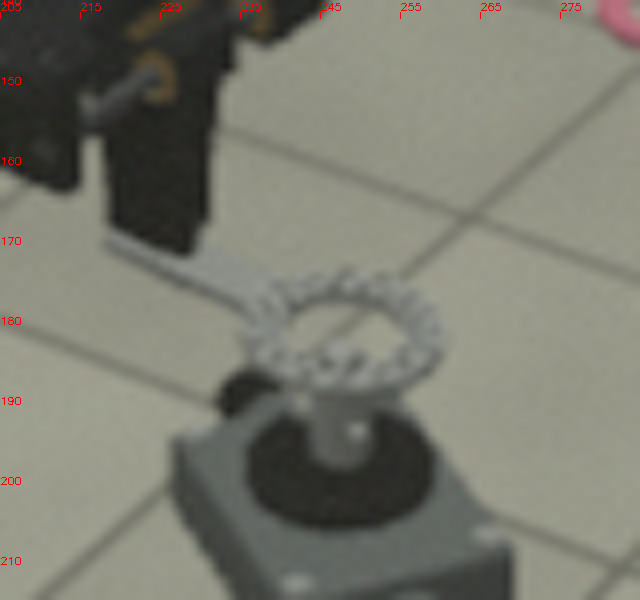

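View pics/b5.png

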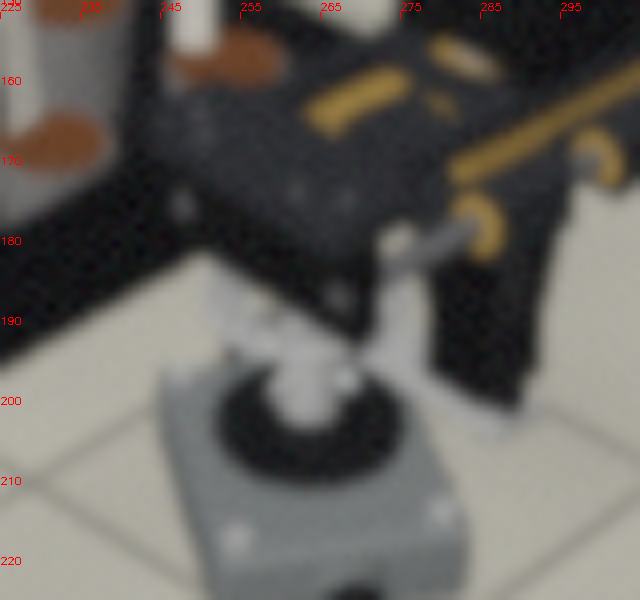

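Emit:
servo_tool(deltas=[{"slide":[-0.06,-0.12,0],"spin":0},{"slide":[0,0,0.3],"spin":0},{"slide":[0,0,0.3],"spin":0},{"slide":[0,0,0],"spin":0}])

```text
time_s: 10.0
tcp_pos: [0.5202, -0.006, 0.0851]
ee_rot: [[-0.998, 0.063, -0.002], [0.063, 0.998, 0.006], [0.003, 0.006, -1.0]]
wrist_force: [-1.4, -0.5, -0.7]
gripper_width: 0.088
```

```bash
python3 -c "
from h import *
import pickle
go(.5184,-.0052,.060,-3.8);print(sense()['ee_rot'])
a=optics.capture('scene');b=optics.capture('side')
crop(a,205,140,80,75,'a6.png',8);crop(b,225,150,80,75,'b6.png',8)
"
```

```text
t 10.0 tcp [ 0.5202 -0.006   0.0851] yaw -3.6188172529168043 units [0.0723 0.0218 1.0062] spin 0.022647843385399435 j6 -110.2288389851568 F [-1.3823 -0.5213 -0.7183]
[[-0.998   0.0631 -0.0023]
 [ 0.0631  0.998   0.0063]
 [ 0.0027  0.0061 -1.    ]]
```

View pics/a6.png

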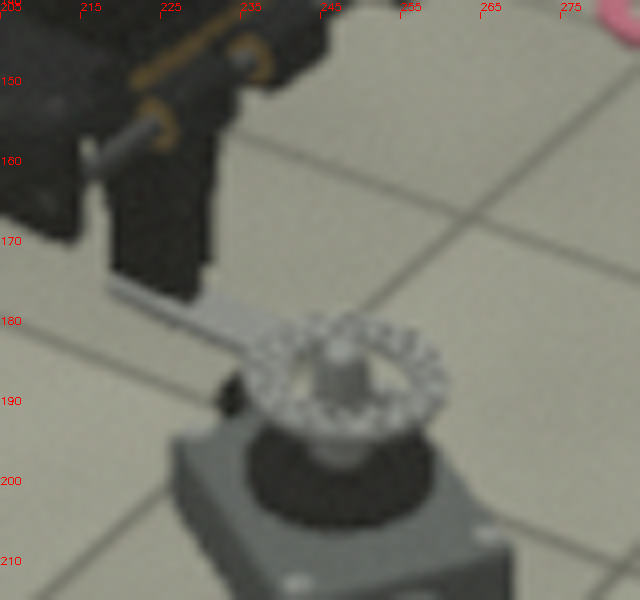

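View pics/b6.png

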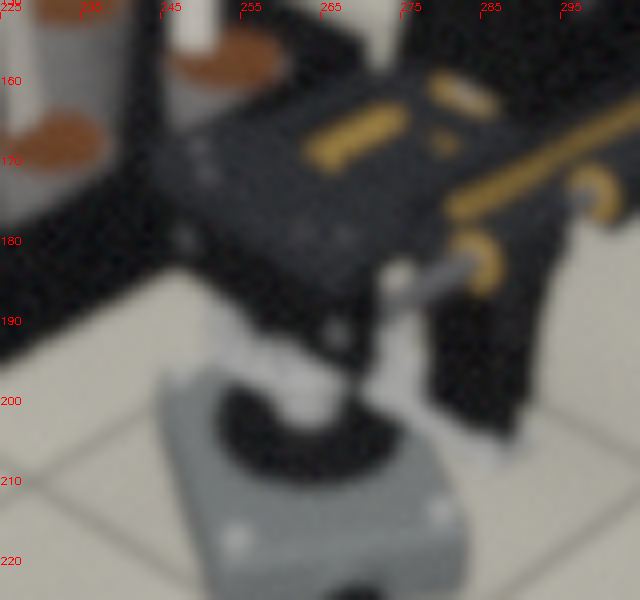

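The eye is now around the spindle in both views. I'll trim x and lower past the pins.

Emit:
servo_tool(deltas=[{"slide":[0.07,0.02,0.1],"spin":0},{"slide":[0,0,0.2],"spin":0},{"slide":[0,0,0.2],"spin":0},{"slide":[0,0,0.2],"spin":0},{"slide":[0,0,0],"spin":0}])

```text
time_s: 10.6
tcp_pos: [0.5192, -0.0049, 0.0674]
ee_rot: [[-0.998, 0.062, 0.0], [0.062, 0.998, 0.007], [0.0, 0.007, -1.0]]
wrist_force: [-1.0, 0.1, -0.9]
gripper_width: 0.086
```

```bash
python3 -c "
from h import *
go(.5184,-.0052,.058,-3.8);print(sense()['ee_rot'][:,2])
a=optics.capture('scene');
crop(a,205,140,80,75,'a7.png',8)
"
```

```text
t 10.6 tcp [ 0.5192 -0.0049  0.0674] yaw -3.579303056099801 units [ 0.0318 -0.0165  0.3753] spin 0.027587117987524834 j6 -110.34664433773521 F [-1.0198  0.1118 -0.9463]
[ 0.0001  0.0066 -1.    ]
```

View pics/a7.png

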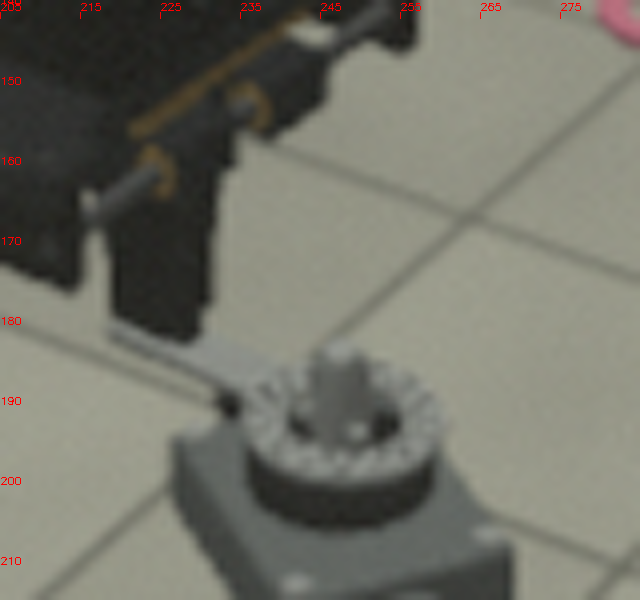

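Emit:
servo_tool(deltas=[{"slide":[0.03,-0.01,0.12],"spin":0},{"slide":[0,0,0.12],"spin":0},{"slide":[0,0,0.12],"spin":0},{"slide":[0,0,0.08],"spin":0},{"slide":[0,0,0],"spin":0}])

```text
time_s: 11.15
tcp_pos: [0.519, -0.005, 0.056]
ee_rot: [[-0.998, 0.062, 0.001], [0.062, 0.998, 0.007], [-0.001, 0.007, -1.0]]
wrist_force: [-0.5, -0.5, -1.8]
gripper_width: 0.084
```

```bash
python3 -c "
from h import *
go(.5184,-.0052,.054,-3.8);print(sense()['ee_rot'][:,2])
a=optics.capture('scene');
crop(a,205,140,80,75,'a8.png',8)
"
```

```text
t 11.15 tcp [ 0.519 -0.005  0.056] yaw -3.560892432762704 units [ 0.024  -0.0116  0.0802] spin 0.029888445904661998 j6 -110.33188675356121 F [-0.5281 -0.5104 -1.7606]
[ 0.0014  0.0067 -1.    ]
```

View pics/a8.png

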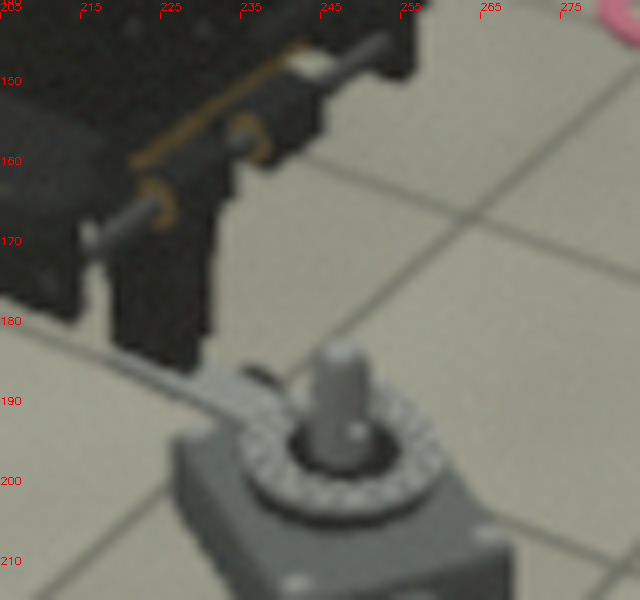

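Emit:
servo_tool(deltas=[{"slide":[0.03,0,0.08],"spin":0},{"slide":[0,0,0.05],"spin":0},{"slide":[0,0,0],"spin":0}])

```text
time_s: 11.5
tcp_pos: [0.519, -0.0048, 0.0541]
ee_rot: [[-0.998, 0.062, 0.004], [0.062, 0.998, 0.007], [-0.003, 0.007, -1.0]]
wrist_force: [-2.2, 0.4, 3.3]
gripper_width: 0.09
```

```bash
python3 -c "
from h import *
go(.5184,-.0052,.053,-3.8);print(sense()['ee_rot'][:,2])
a=optics.capture('scene');
crop(a,205,140,80,75,'a9.png',8)
"
```

```text
t 11.5 tcp [ 0.519  -0.0048  0.0541] yaw -3.529426139793389 units [ 0.0233 -0.016   0.0423] spin 0.033821732525826376 j6 -110.369703750162 F [-2.1932  0.4007  3.3182]
[ 0.0037  0.0068 -1.    ]
```

View pics/a9.png

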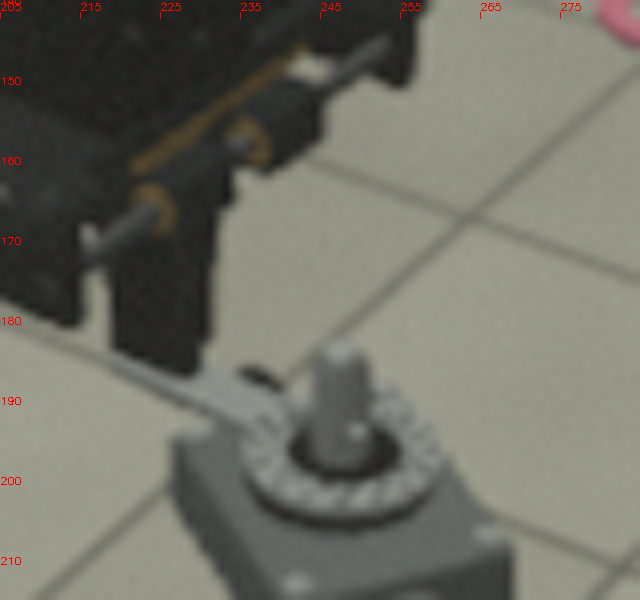

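Emit:
servo_tool(deltas=[{"slide":[0,0,0],"spin":0},{"slide":[0,0,0],"spin":0},{"slide":[0,0,0],"spin":0},{"slide":[0,0,0],"spin":0},{"slide":[0,0,0],"spin":0},{"slide":[0,0,0],"spin":0}], gripper=140)

```text
time_s: 12.15
tcp_pos: [0.5197, -0.0046, 0.0538]
ee_rot: [[-0.998, 0.062, 0.005], [0.062, 0.998, 0.007], [-0.005, 0.008, -1.0]]
wrist_force: [-1.3, -0.3, -0.0]
gripper_width: 0.437
```

Emit:
servo_tool(deltas=[{"slide":[0,0,-0.4],"spin":0},{"slide":[0,0,-0.7],"spin":0},{"slide":[0,0,-1],"spin":0},{"slide":[0,0,-1],"spin":0},{"slide":[0,0,-1],"spin":0},{"slide":[0,0,-0.5],"spin":0}], gripper=0)

```text
time_s: 12.75
tcp_pos: [0.5179, -0.006, 0.1741]
ee_rot: [[-0.998, 0.061, 0.001], [0.061, 0.998, 0.006], [-0.001, 0.006, -1.0]]
wrist_force: [-0.1, 0.2, 0.3]
gripper_width: 0.912
```

```bash
python3 -c "
from h import *
import pickle
go(.46,-.2765,.16)
a=optics.capture('scene');b=optics.capture('side');pickle.dump((a,b),open('c10.pkl','wb'))
crop(a,205,160,80,75,'a10.png',8);crop(b,225,160,80,75,'b10.png',8)
"
```

```text
t 12.75 tcp [ 0.5179 -0.006   0.1741] yaw -3.5255266835024277 units [  1.6471 -10.9442   0.5016] spin None j6 -110.46259560453313 F [-0.1038  0.2473  0.3327]
```

View pics/a10.png

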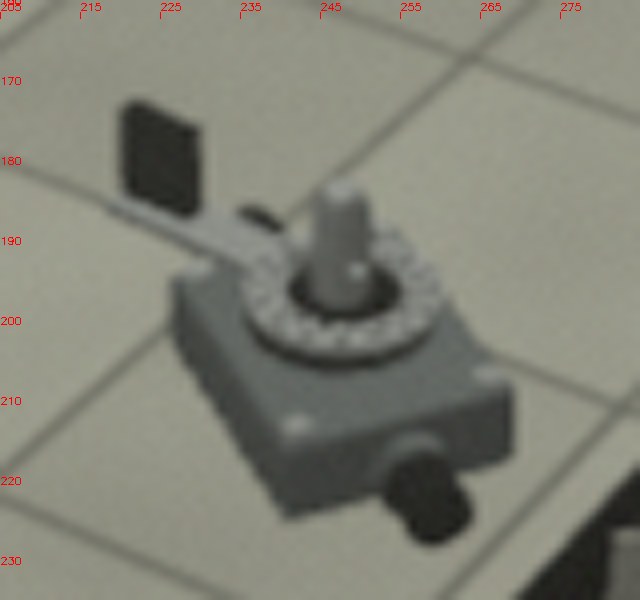

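View pics/b10.png

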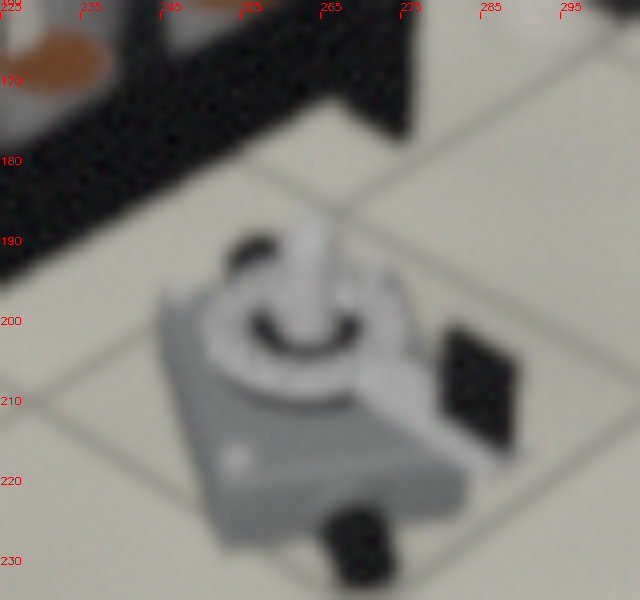

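```bash
python3 -c "
from h import *
import pickle
a,b=pickle.load(open('c10.pkl','rb'))
print('fin',tri([(a,224.5,179.3),(b,284.5,207.6)]))
"
```

```text
fin [ 0.5176 -0.0051  0.0646]
```

Emit:
servo_tool(deltas=[{"slide":[0,-1,0],"spin":0},{"slide":[0,-1,0],"spin":0},{"slide":[0.2,-1,0],"spin":0},{"slide":[0.2,-1,0],"spin":0},{"slide":[0.2,-1,0],"spin":0},{"slide":[0.2,-1,0],"spin":0},{"slide":[0.2,-1,0],"spin":0},{"slide":[0.2,-1,0],"spin":0},{"slide":[0.2,-1,0],"spin":0},{"slide":[0.2,-1,0],"spin":0}])

```text
time_s: 13.85
tcp_pos: [0.4565, -0.2583, 0.1649]
ee_rot: [[-0.998, 0.057, -0.01], [0.057, 0.998, 0.01], [0.011, 0.01, -1.0]]
wrist_force: [-0.1, 0.1, -0.5]
gripper_width: 1.005
```

```bash
python3 -c "
from h import *
go(.46,-.2765,.12)
"
```

```text
t 13.85 tcp [ 0.4565 -0.2583  0.1649] yaw -3.2500739787064035 units [-0.2001 -0.7344  1.7885] spin None j6 -80.91037028893864 F [-0.059   0.1245 -0.5044]
```

The plate is seated level: the fin's centre measures (0.5176, -0.0051, 0.0646), where 0.064 is expected. Now the collar.

Emit:
servo_tool(deltas=[{"slide":[-0.1,-0.4,0.4],"spin":0},{"slide":[-0.1,-0.3,0.5],"spin":0},{"slide":[0,0,0.5],"spin":0},{"slide":[0,0,0.3],"spin":0},{"slide":[0,0,0],"spin":0},{"slide":[0,0,0],"spin":0}])

```text
time_s: 14.45
tcp_pos: [0.4578, -0.2765, 0.1143]
ee_rot: [[-0.998, 0.06, -0.018], [0.06, 0.998, 0.014], [0.019, 0.012, -1.0]]
wrist_force: [0.3, -0.2, 0.6]
gripper_width: 0.994
```

```bash
python3 -c "
from h import *
import pickle
c=optics.capture('wrist');pickle.dump(c,open('w11.pkl','wb'))
cv2.imwrite('pics/w11.png',c['frame'][:,:,::-1])
go(.46,-.2765,.0155)
cc=proj(c,(.46,-.2765,.052));print(cc,[proj(c,(.46+.0265*i,-.2765+.0265*j,.052)) for i,j in((1,0),(-1,0),(0,1),(0,-1))])
crop(c,200,140,100,75,'w11c.png',8)
a=optics.capture('scene');crop(a,105,190,80,75,'a11.png',8)
"
```

```text
t 14.5 tcp [ 0.4578 -0.2765  0.1144] yaw -3.4470000832494962 units [-0.1636 -0.0444  3.9514] spin None j6 -78.9818941315593 F [-0.6688 -0.0192 -0.5262]
[248.772  210.1385] [array([250.6262, 238.8561]), array([246.8085, 179.7287]), array([279.8126, 208.2318]), array([217.7515, 212.0441])]
```

View pics/w11c.png

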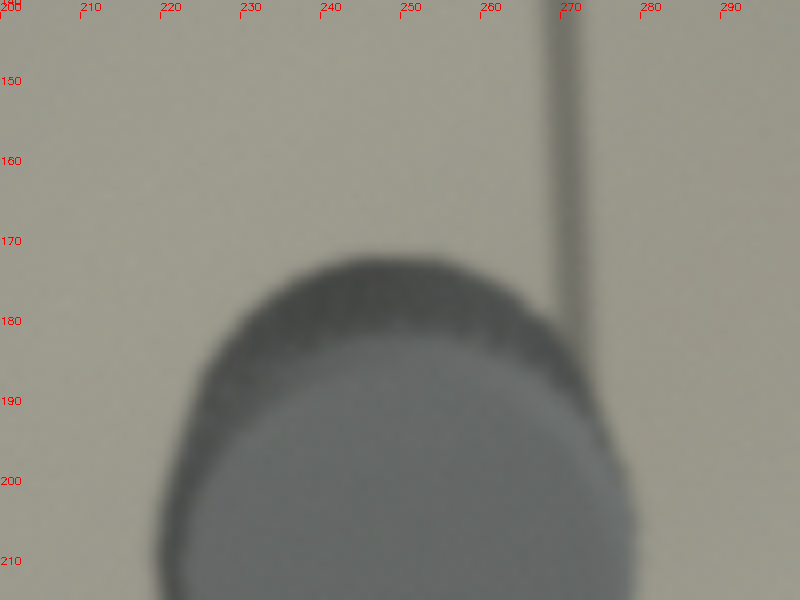

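View pics/a11.png

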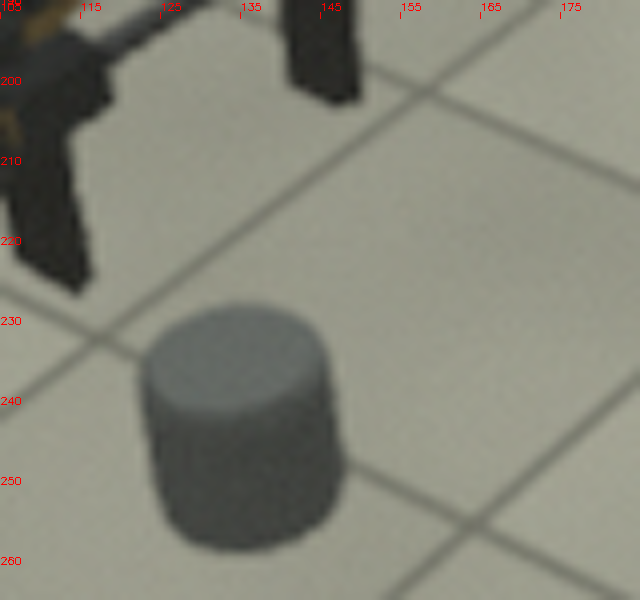

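The collar top centre is at (251,210) in the wrist view against a predicted 249, so the collar's y is about -0.275. Descending around it.

Emit:
servo_tool(deltas=[{"slide":[-0.15,0.05,0.6],"spin":0},{"slide":[0,0,0.7],"spin":0},{"slide":[0,0,0.7],"spin":0},{"slide":[0,0,0.5],"spin":0},{"slide":[0,0,0.4],"spin":0},{"slide":[0,0,0.3],"spin":0},{"slide":[0,0,0],"spin":0}])

```text
time_s: 15.25
tcp_pos: [0.466, -0.2745, 0.0372]
ee_rot: [[-0.998, 0.056, -0.004], [0.056, 0.998, 0.009], [0.005, 0.009, -1.0]]
wrist_force: [-1.0, -0.4, 0.3]
gripper_width: 0.996
```

```bash
python3 -c "
from h import *
go(.46,-.275,.0155)
print(sense()['ee_rot'][:,2])
"
```

```text
t 15.25 tcp [ 0.466  -0.2745  0.0372] yaw -3.219287442942921 units [ 0.2348 -0.0394  0.8685] spin None j6 -79.10826627676714 F [-0.9737 -0.3987  0.2627]
[-0.0045  0.0091 -0.9999]
```

Emit:
servo_tool(deltas=[{"slide":[0.23,-0.03,0.2],"spin":0},{"slide":[0,0,0.35],"spin":0},{"slide":[0,0,0.3],"spin":0},{"slide":[0,0,0],"spin":0}])

```text
time_s: 15.65
tcp_pos: [0.4606, -0.2752, 0.0158]
ee_rot: [[-0.998, 0.056, -0.001], [0.056, 0.998, 0.008], [0.002, 0.008, -1.0]]
wrist_force: [-0.2, -0.9, 0.6]
gripper_width: 1.0
```

```bash
python3 -c "
from h import *
go(.46,-.275,.0155)
print(sense()['ee_rot'][:,2])
"
```

```text
t 15.65 tcp [ 0.4606 -0.2752  0.0158] yaw -3.207889766733757 units [0.0251 0.0055 0.0123] spin None j6 -78.84732418728642 F [-0.1616 -0.9317  0.6095]
[-0.0014  0.0081 -1.    ]
```

Emit:
servo_tool(deltas=[{"slide":[0,0,0],"spin":0},{"slide":[0,0,0],"spin":0},{"slide":[0,0,0],"spin":0},{"slide":[0,0,0],"spin":0},{"slide":[0,0,0],"spin":0},{"slide":[0,0,0],"spin":0},{"slide":[0,0,0],"spin":0},{"slide":[0,0,0],"spin":0}], gripper=255)

```text
time_s: 16.45
tcp_pos: [0.4614, -0.2755, 0.0163]
ee_rot: [[-0.998, 0.056, 0.0], [0.056, 0.998, 0.007], [0.0, 0.007, -1.0]]
wrist_force: [0.2, -0.7, -2.0]
gripper_width: 0.592
```

```bash
python3 -c "
from h import *
go(.46,-.275,.0155)
print(sense()['ee_rot'][:,2],sense()['gripper_width']*87)
"
```

```text
t 16.45 tcp [ 0.4614 -0.2755  0.0163] yaw -3.192634767656033 units [0.0589 0.0153 0.0334] spin None j6 -78.84850702972615 F [ 0.1669 -0.7002 -2.0125]
[ 0.0002  0.0075 -1.    ] 51.46810726021924
```

Emit:
servo_tool(deltas=[{"slide":[0,0,-0.5],"spin":0},{"slide":[0,0,-0.9],"spin":0},{"slide":[0,0,-1],"spin":0},{"slide":[0,0,-1],"spin":0},{"slide":[0,0,-1],"spin":0},{"slide":[-0.2,0.5,-0.2],"spin":0},{"slide":[-0.5,0.9,0],"spin":0},{"slide":[-0.5,0.9,0],"spin":0},{"slide":[-0.5,0.9,0],"spin":0},{"slide":[-0.5,0.9,0],"spin":0}])

```text
time_s: 17.45
tcp_pos: [0.5198, -0.1727, 0.1389]
ee_rot: [[-0.998, 0.063, -0.004], [0.063, 0.998, 0.011], [0.005, 0.011, -1.0]]
wrist_force: [0.8, 0.0, -1.1]
gripper_width: 0.589
```

```bash
python3 -c "
from h import *
go(.5905,-.0105,.13)
print(sense()['ee_rot'][:,2],sense()['gripper_width']*87)
"
```

```text
t 17.45 tcp [ 0.5198 -0.1727  0.1389] yaw -3.6238184240804996 units [-2.4157  6.6494  0.415 ] spin None j6 -91.38857705864632 F [ 0.8483  0.0431 -1.1226]
[-0.0043  0.0111 -0.9999] 51.26663421201712
```

Emit:
servo_tool(deltas=[{"slide":[-0.35,1,0.1],"spin":0},{"slide":[-0.35,1,0.1],"spin":0},{"slide":[-0.35,1,0.1],"spin":0},{"slide":[-0.35,1,0],"spin":0},{"slide":[-0.3,0.9,0],"spin":0},{"slide":[-0.3,0.7,0],"spin":0},{"slide":[-0.2,0.4,0],"spin":0},{"slide":[0,0,0],"spin":0},{"slide":[0,0,0],"spin":0}])

```text
time_s: 18.35
tcp_pos: [0.582, -0.0113, 0.1273]
ee_rot: [[-0.998, 0.058, -0.017], [0.058, 0.998, 0.013], [0.017, 0.012, -1.0]]
wrist_force: [-0.6, -0.1, -1.7]
gripper_width: 0.592
```

```bash
python3 -c "
from h import *
import pickle
go(.5905,-.0105,.125)
print(sense()['ee_rot'][:,2],sense()['gripper_width']*87)
a=optics.capture('scene');b=optics.capture('side');pickle.dump((a,b),open('c12.pkl','wb'))
crop(a,205,140,80,75,'a12.png',8);crop(b,225,150,80,75,'b12.png',8)
"
```

```text
t 18.35 tcp [ 0.582  -0.0113  0.1273] yaw -3.341960985067911 units [-0.34    0.0496  0.0872] spin None j6 -106.96338807242475 F [-0.5764 -0.1482 -1.6943]
[-0.0165  0.0131 -0.9998] 51.54368858425986
```

View pics/a12.png

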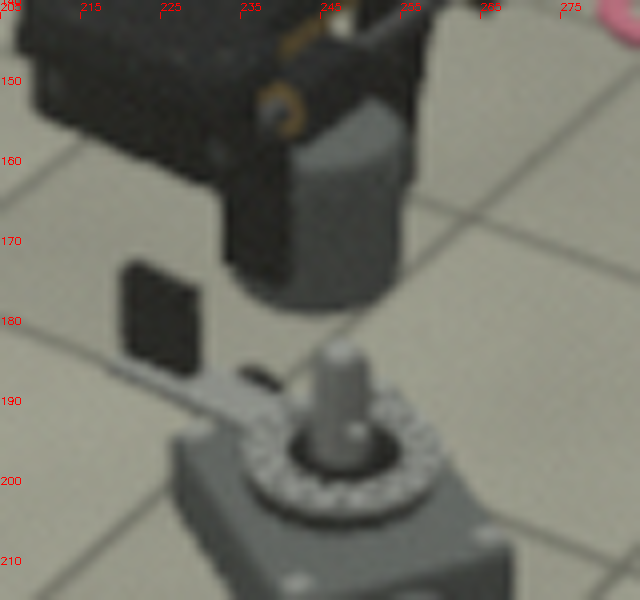

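View pics/b12.png

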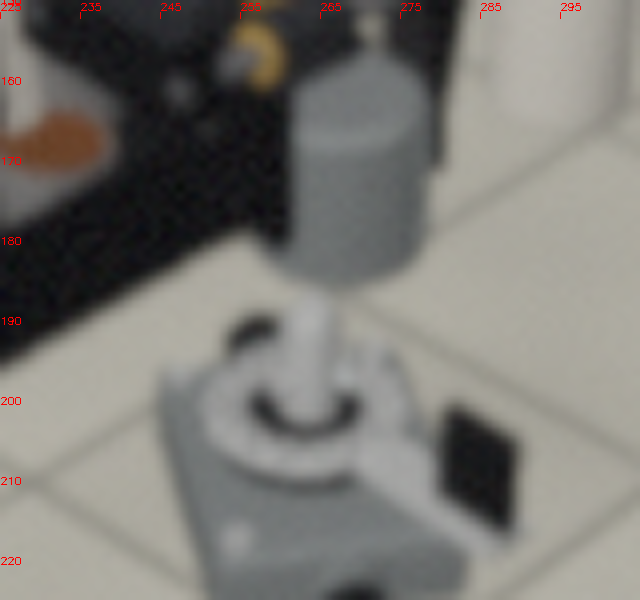

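```bash
cat > ov.py <<'E'
from h import *
import pickle,sys
def ov(f,tag,circ):
    a,b=pickle.load(open(f,'rb'))
    for nm,c,u0,v0 in(('a',a,205,140),('b',b,225,150)):
        im=cv2.resize(c['frame'][v0:v0+75,u0:u0+80,::-1],None,fx=8,fy=8,interpolation=cv2.INTER_CUBIC)
        for x,y,z,rr,col in circ:
            P=np.array([proj(c,(x+rr*np.cos(t),y+rr*np.sin(t),z)) for t in np.linspace(0,2*np.pi,60)])
            cv2.polylines(im,[np.int32((P+.5-[u0,v0])*8)],True,col,1)
        cv2.imwrite('pics/%s_%s.png'%(tag,nm),im)
if __name__=="__main__":
    ov('c12.pkl','ov12',[(.5811,-.0108,.111,.0265,(0,0,255)),(.5803,-.0105,.163,.0265,(0,0,255)),(.590,-.0105,.084,.006,(0,255,0)),(.590,-.0105,.047,.032,(0,255,0))])
E
python3 ov.py
```

```text
(no output)
```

View pics/ov12_a.png

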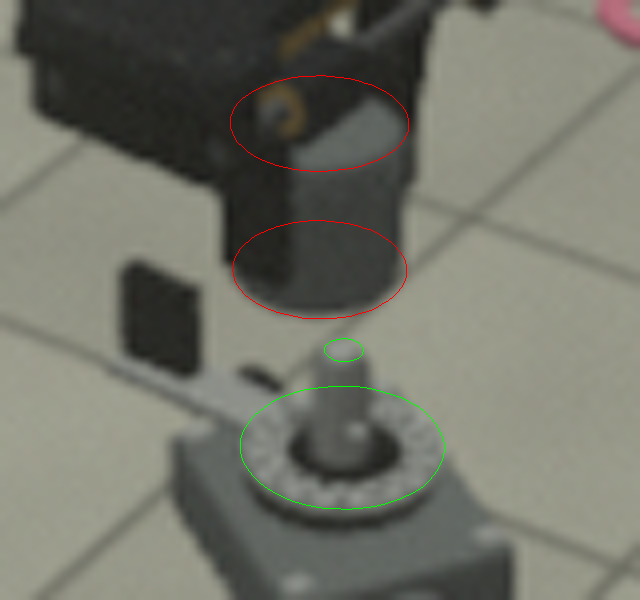

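View pics/ov12_b.png

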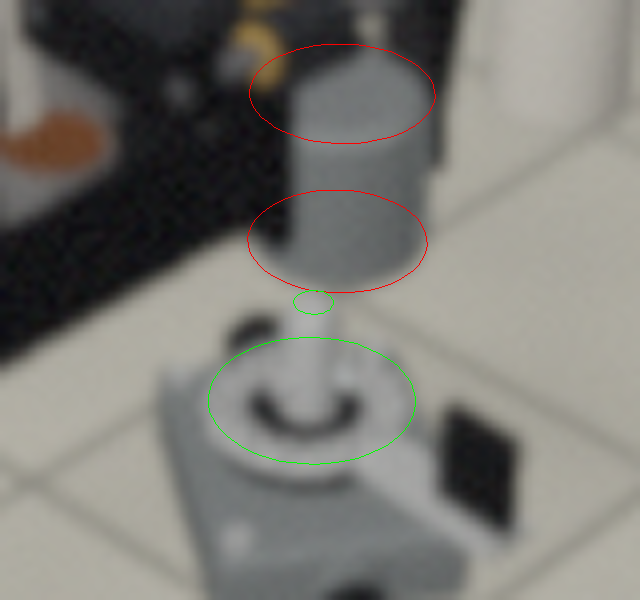

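Emit:
servo_tool(deltas=[{"slide":[-0.36,0.02,0],"spin":0},{"slide":[0,0,0.3],"spin":0},{"slide":[0,0,0.3],"spin":0},{"slide":[0,0,0.2],"spin":0},{"slide":[0,0,0],"spin":0}])

```text
time_s: 18.95
tcp_pos: [0.5904, -0.0143, 0.1053]
ee_rot: [[-0.998, 0.063, -0.017], [0.063, 0.998, 0.013], [0.018, 0.012, -1.0]]
wrist_force: [0.7, -0.4, -1.2]
gripper_width: 0.594
```

```bash
python3 -c "
from h import *
import pickle
go(.591,-.011,.0783)
print(sense()['ee_rot'][:,2],sense()['gripper_width']*87)
a=optics.capture('scene');b=optics.capture('side');pickle.dump((a,b),open('c13.pkl','wb'))
crop(a,205,140,80,75,'a13.png',8);crop(b,225,150,80,75,'b13.png',8)
"
```

```text
t 18.95 tcp [ 0.5904 -0.0143  0.1053] yaw -3.631981409133721 units [-0.0354  0.1193  1.082 ] spin None j6 -106.6859701004583 F [ 0.7463 -0.4391 -1.1564]
[-0.0172  0.0132 -0.9998] 51.67839440244155
```

View pics/a13.png

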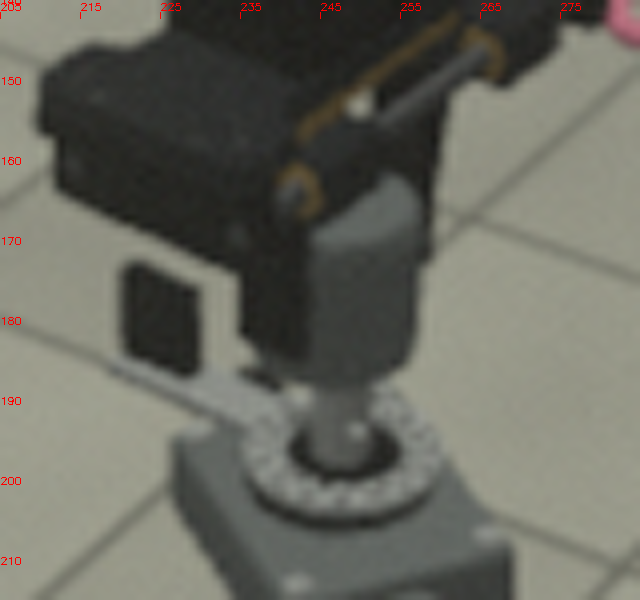

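View pics/b13.png

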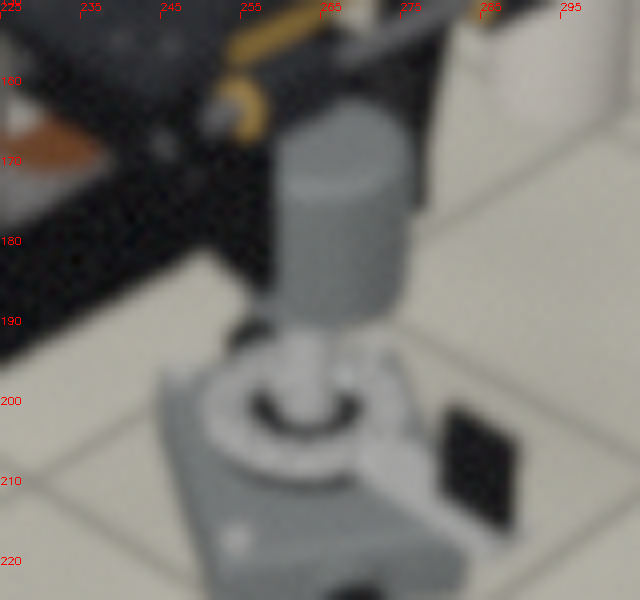

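Emit:
servo_tool(deltas=[{"slide":[-0.05,0.13,0],"spin":0},{"slide":[0,0,0],"spin":0}])

```text
time_s: 19.25
tcp_pos: [0.5929, -0.0107, 0.1067]
ee_rot: [[-0.998, 0.063, -0.015], [0.063, 0.998, 0.013], [0.015, 0.012, -1.0]]
wrist_force: [-0.3, 0.0, -2.1]
gripper_width: 0.593
```

```bash
python3 -c "
from h import *
go(.591,-.011,.0783)
print(sense()['ee_rot'][:,2])
"
```

```text
t 19.25 tcp [ 0.5929 -0.0107  0.1067] yaw -3.603144377189661 units [ 0.0578 -0.0298  1.1375] spin None j6 -106.98186093707805 F [-0.3192  0.0081 -2.1445]
[-0.0145  0.0133 -0.9998]
```

Emit:
servo_tool(deltas=[{"slide":[0.05,-0.02,0.15],"spin":0},{"slide":[0,0,0.2],"spin":0},{"slide":[0,0,0.2],"spin":0},{"slide":[0,0,0],"spin":0}])

```text
time_s: 19.65
tcp_pos: [0.5914, -0.0105, 0.0923]
ee_rot: [[-0.998, 0.062, -0.014], [0.062, 0.998, 0.014], [0.015, 0.013, -1.0]]
wrist_force: [-0.5, 0.2, -1.4]
gripper_width: 0.597
```

```bash
python3 -c "
from h import *
import pickle
go(.591,-.011,.0783)
print(sense()['ee_rot'][:,2])
a=optics.capture('scene');b=optics.capture('side');pickle.dump((a,b),open('c13.pkl','wb'))
crop(a,205,140,80,75,'a14.png',8);crop(b,225,150,80,75,'b14.png',8)
"
```

```text
t 19.65 tcp [ 0.5914 -0.0105  0.0923] yaw -3.5714082065287505 units [ 0.0051 -0.0265  0.5596] spin None j6 -106.94367545902013 F [-0.4692  0.1778 -1.371 ]
[-0.0138  0.0136 -0.9998]
```

View pics/a14.png

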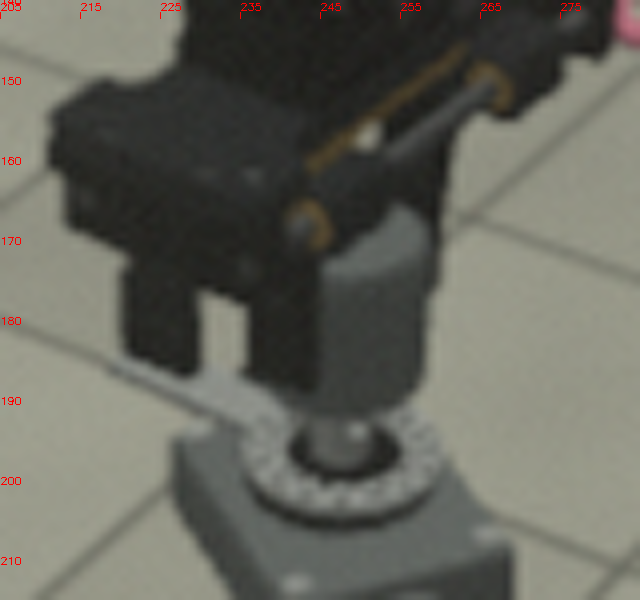

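View pics/b14.png

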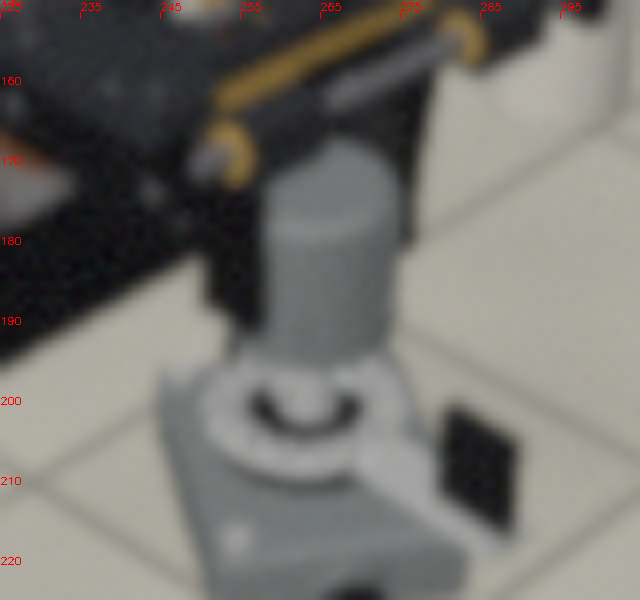

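No lateral force and the collar is over the spindle tip. Lowering to the pins.

Emit:
servo_tool(deltas=[{"slide":[0,-0.02,0.15],"spin":0},{"slide":[0,0,0.15],"spin":0},{"slide":[0,0,0.15],"spin":0},{"slide":[0,0,0.12],"spin":0},{"slide":[0,0,0.05],"spin":0}])

```text
time_s: 20.25
tcp_pos: [0.5927, -0.0109, 0.0776]
ee_rot: [[-0.998, 0.062, -0.01], [0.061, 0.998, 0.013], [0.011, 0.013, -1.0]]
wrist_force: [-1.1, 1.1, 6.9]
gripper_width: 0.597
```

```bash
python3 -c "
from h import *
go(.591,-.011,.0783)
print(sense()['ee_rot'][:,2],sense()['moment'])
"
```

```text
t 20.25 tcp [ 0.5927 -0.0109  0.0776] yaw -3.52822588510489 units [ 0.0666 -0.0093 -0.0294] spin None j6 -106.8662261314908 F [-1.0773  1.103   6.8877]
[-0.0103  0.0134 -0.9999] [ 0.1903  0.6321 -0.0662]
```

On the pins at TCP z 0.0776 (expected 0.078) with about 8 N. Turning with a light push.

Emit:
servo_tool(deltas=[{"slide":[0,0,0.04],"spin":-0.5},{"slide":[0,0,0.04],"spin":-0.5},{"slide":[0,0,0.04],"spin":-0.5},{"slide":[0,0,0.04],"spin":-0.5},{"slide":[0,0,0.04],"spin":-0.5},{"slide":[0,0,0.04],"spin":-0.5}])

```text
time_s: 20.85
tcp_pos: [0.5928, -0.0104, 0.078]
ee_rot: [[-0.931, -0.366, -0.008], [-0.366, 0.931, 0.013], [0.003, 0.015, -1.0]]
wrist_force: [-1.4, -0.3, 3.6]
gripper_width: 0.589
```

```bash
python3 -c "
from h import *
go(.591,-.011,.0783)
print(sense()['ee_rot'][:,2],sense()['moment'])
"
```

```text
t 20.85 tcp [ 0.5928 -0.0104  0.078 ] yaw 21.468105606408706 units [ 0.0774  0.0041 -0.0102] spin None j6 -81.99407692612338 F [-1.3509 -0.294   3.5993]
[-0.0084  0.0129 -0.9999] [ 0.1124  0.6337 -0.0651]
```

Emit:
servo_tool(deltas=[{"slide":[0,0,0.06],"spin":-0.5},{"slide":[0,0,0.06],"spin":-0.5},{"slide":[0,0,0.06],"spin":-0.5},{"slide":[0,0,0.06],"spin":-0.5},{"slide":[0,0,0.06],"spin":-0.5},{"slide":[0,0,0.06],"spin":-0.5}])

```text
time_s: 21.45
tcp_pos: [0.5928, -0.0096, 0.078]
ee_rot: [[-0.688, -0.726, -0.006], [-0.726, 0.688, 0.013], [-0.005, 0.013, -1.0]]
wrist_force: [-2.3, 1.4, 6.4]
gripper_width: 0.59
```

```bash
python3 -c "
from h import *
go(.591,-.011,.0783)
print(sense()['ee_rot'][:,2],sense()['moment'])
"
```

```text
t 21.45 tcp [ 0.5928 -0.0096  0.078 ] yaw 46.56021369809925 units [ 0.0924  0.0144 -0.0123] spin None j6 -57.055739339162834 F [-2.322   1.4392  6.4158]
[-0.0058  0.0126 -0.9999] [ 0.3777  1.0207 -0.0682]
```

Emit:
servo_tool(deltas=[{"slide":[0.04,0.03,0.06],"spin":-0.5},{"slide":[0,0,0.06],"spin":-0.5},{"slide":[0,0,0.06],"spin":-0.5},{"slide":[0,0,0.06],"spin":-0.5},{"slide":[0,0,0.06],"spin":-0.5},{"slide":[0,0,0.06],"spin":-0.5}])

```text
time_s: 22.05
tcp_pos: [0.5915, -0.0082, 0.0779]
ee_rot: [[-0.315, -0.949, -0.003], [-0.949, 0.315, 0.013], [-0.011, 0.007, -1.0]]
wrist_force: [-4.8, 2.4, 8.8]
gripper_width: 0.594
```

```bash
python3 -c "
from h import *
go(.591,-.011,.0783)
print(sense()['ee_rot'][:,2],sense()['moment'])
"
```

```text
t 22.05 tcp [ 0.5915 -0.0082  0.0779] yaw 71.65127099558718 units [ 0.1105 -0.0167 -0.0157] spin None j6 -32.12416777770066 F [-4.7767  2.4138  8.8036]
[-0.0032  0.0132 -0.9999] [ 0.7741  1.4723 -0.1112]
```

Emit:
servo_tool(deltas=[{"slide":[-0.01,0.06,0.04],"spin":-0.5},{"slide":[0,0,0.05],"spin":-0.5},{"slide":[0,0,0.05],"spin":-0.5},{"slide":[0,0,0.05],"spin":-0.5}])

```text
time_s: 22.45
tcp_pos: [0.5898, -0.0079, 0.0773]
ee_rot: [[-0.028, -1.0, -0.002], [-1.0, 0.028, 0.012], [-0.012, 0.003, -1.0]]
wrist_force: [-0.3, -0.1, 2.4]
gripper_width: 0.591
```

```bash
python3 -c "
from h import *
go(.591,-.011,.0783)
print(sense()['ee_rot'][:,2],sense()['moment'])
"
```

```text
t 22.45 tcp [ 0.5898 -0.0079  0.0773] yaw 88.40004402481912 units [ 0.1231 -0.0498 -0.0436] spin None j6 -15.569119989766099 F [-0.2897 -0.1401  2.4083]
[-0.0024  0.0118 -0.9999] [-0.1664  0.4015  0.0059]
```

Height and force both dropped, so it may be catching. Pushing down without turning.

Emit:
servo_tool(deltas=[{"slide":[0,0,0.06],"spin":0},{"slide":[0,0,0.08],"spin":0},{"slide":[0,0,0.08],"spin":0}])

```text
time_s: 22.75
tcp_pos: [0.5907, -0.0091, 0.0739]
ee_rot: [[-0.029, -1.0, -0.0], [-1.0, 0.029, 0.01], [-0.009, 0.001, -1.0]]
wrist_force: [-2.5, -1.8, 3.1]
gripper_width: 0.591
```

```bash
python3 -c "
from h import *
go(.591,-.011,.0783)
print(sense()['ee_rot'][:,2],sense()['moment'])
"
```

```text
t 22.75 tcp [ 0.5907 -0.0091  0.0739] yaw 88.35928796749587 units [ 0.0744 -0.0135 -0.175 ] spin None j6 -15.68551660765733 F [-2.5289 -1.8254  3.1413]
[-0.0003  0.0095 -1.    ] [-0.531   0.859   0.0836]
```

It is keyed (z 0.0739, force low). Continuing down.

Emit:
servo_tool(deltas=[{"slide":[0.03,0.03,0.12],"spin":0},{"slide":[0,0,0.12],"spin":0},{"slide":[0,0,0.12],"spin":0}])

```text
time_s: 23.05
tcp_pos: [0.5904, -0.0094, 0.0639]
ee_rot: [[-0.031, -1.0, 0.001], [-0.999, 0.031, 0.011], [-0.011, -0.001, -1.0]]
wrist_force: [-0.4, -0.3, 1.3]
gripper_width: 0.59
```

```bash
python3 -c "
from h import *
go(.591,-.011,.0573)
print(sense()['ee_rot'][:,2],sense()['moment'])
"
```

```text
t 23.05 tcp [ 0.5904 -0.0094  0.0639] yaw 88.2273327217796 units [ 0.0654 -0.0276  0.2641] spin None j6 -15.713071834758292 F [-0.4433 -0.2676  1.288 ]
[ 0.0013  0.0106 -0.9999] [-0.2985  0.1219  0.0284]
```

Emit:
servo_tool(deltas=[{"slide":[0,0,0.1],"spin":0},{"slide":[0,0,0.1],"spin":0},{"slide":[0,0,0.1],"spin":0},{"slide":[0,0,0.1],"spin":0}])

```text
time_s: 23.45
tcp_pos: [0.5905, -0.0094, 0.057]
ee_rot: [[-0.029, -1.0, -0.0], [-1.0, 0.029, 0.008], [-0.008, 0.0, -1.0]]
wrist_force: [-8.5, 1.4, 23.2]
gripper_width: 0.589
```

```bash
python3 -c "
from h import *
go(.591,-.011,.0573)
print(sense()['ee_rot'][:,2],sense()['moment'])
"
```

```text
t 23.45 tcp [ 0.5905 -0.0094  0.057 ] yaw 88.32580850958092 units [ 0.0649 -0.0233 -0.0112] spin None j6 -15.765008198702086 F [-8.454   1.3812 23.1955]
[-0.0002  0.0083 -1.    ] [ 0.405   2.668  -0.0428]
```

Emit:
servo_tool(deltas=[{"slide":[0,0.03,0.08],"spin":0},{"slide":[0,0,0.08],"spin":0},{"slide":[0,0,0.08],"spin":0}])

```text
time_s: 23.75
tcp_pos: [0.5905, -0.0094, 0.0572]
ee_rot: [[-0.027, -1.0, 0.002], [-1.0, 0.027, 0.006], [-0.006, -0.002, -1.0]]
wrist_force: [-4.3, 0.5, 13.1]
gripper_width: 0.593
```

```bash
python3 -c "
from h import *
import pickle
go(.591,-.011,.0573)
a=optics.capture('scene');b=optics.capture('side');pickle.dump((a,b),open('c20.pkl','wb'))
go(.591,-.011,.0573)
crop(a,205,140,80,75,'a20.png',8);crop(b,225,150,80,75,'b20.png',8)
"
```

```text
t 23.75 tcp [ 0.5905 -0.0094  0.0572] yaw 88.42996456449454 units [ 0.0653 -0.0233 -0.0058] spin None j6 -15.857806379878788 F [-4.2736  0.45   13.062 ]
t 23.85 tcp [ 0.5905 -0.0093  0.0572] yaw 88.43231012180651 units [ 0.0657 -0.0234 -0.0057] spin None j6 -15.856847226723703 F [-4.0051  1.0141 13.3248]
```

View pics/a20.png

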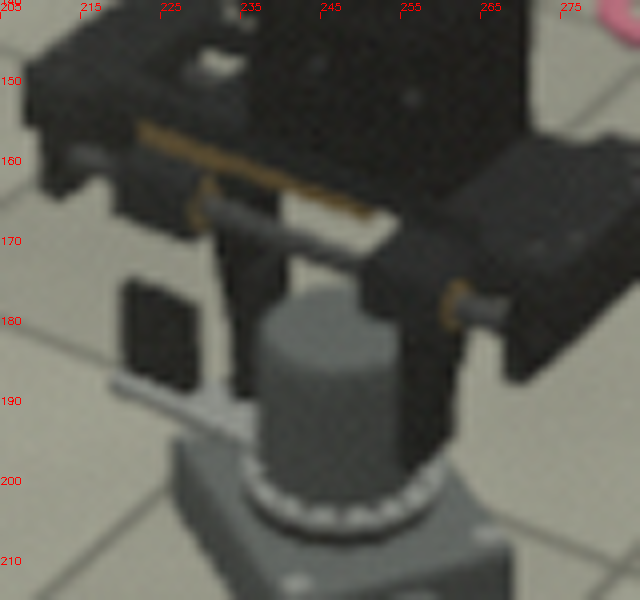

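View pics/b20.png

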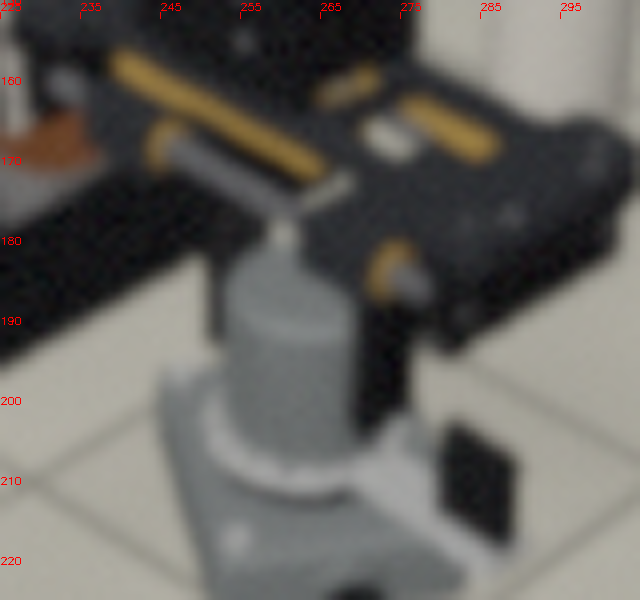

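Emit:
servo_tool(deltas=[{"slide":[0,0.02,0.12],"spin":0},{"slide":[0,0,0.12],"spin":0},{"slide":[0,0,0.12],"spin":0}])

```text
time_s: 24.15
tcp_pos: [0.5905, -0.0094, 0.0571]
ee_rot: [[-0.025, -1.0, 0.003], [-1.0, 0.025, 0.004], [-0.004, -0.003, -1.0]]
wrist_force: [-6.0, 1.1, 18.5]
gripper_width: 0.595
```

```bash
python3 -c "
from h import *
import pickle
go(.591,-.011,.0573)
for i in range(6): a=optics.capture('scene')
b=optics.capture('side');pickle.dump((a,b),open('c21.pkl','wb'))
go(.591,-.011,.0573)
from ov import ov
ov('c21.pkl','ov21',[(.590,-.0105,z,.0265,(0,0,255)) for z in(.041,.093)])
"
```

```text
t 24.15 tcp [ 0.5905 -0.0094  0.0571] yaw 88.57976696777041 units [ 0.0642 -0.0222 -0.0092] spin None j6 -15.955624497077288 F [-6.0232  1.055  18.5379]
t 24.5 tcp [ 0.5905 -0.0094  0.0571] yaw 88.57370172174629 units [ 0.0639 -0.0207 -0.0069] spin None j6 -15.956504227596303 F [-6.8806 -0.5212 17.7379]
```

View pics/ov21_a.png

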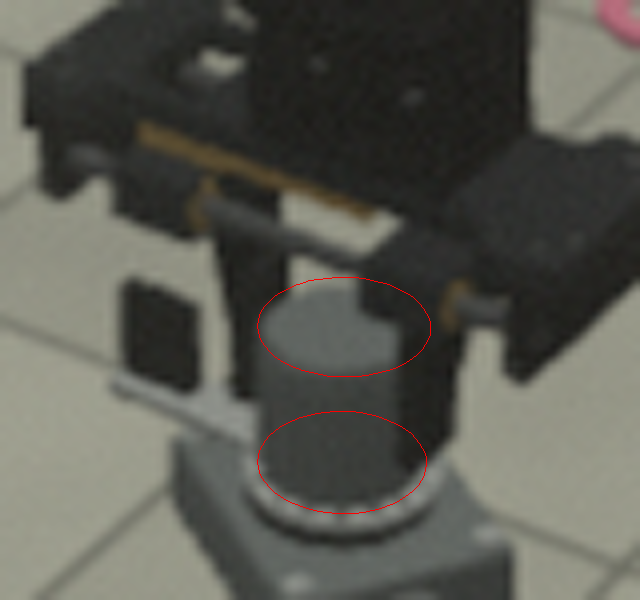

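View pics/ov21_b.png

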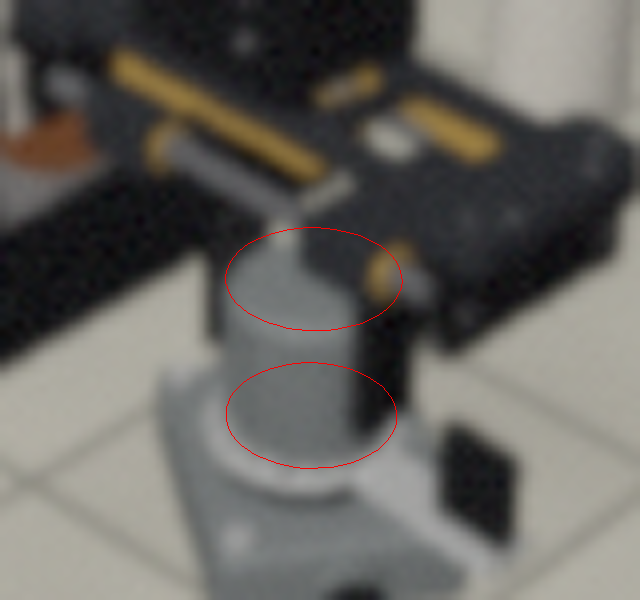

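The collar outline matches the predicted home pose in both views, and an 18 N push holds steady. Handing in.

```bash
python3 -c "
from h import *
print(r.finish_job())
"
```

```text
the job is handed in; nothing more can be done
None
```

The strainer plate is on its seat and the collar is keyed and pushed fully home. I handed the job in at 24.5 s, still gripping and pushing the collar; no verdict was reported.

- **Plate:** I hung it by its eye over the spindle and let go. It lay level, with the fin centre measured at z = 0.0646 m (0.064 expected) and the seat lip centred in the eye.
- **Collar:** It stopped on the pins at tool height 0.078 m. After about 92° of counter-clockwise turning under a light push it dropped over them, and I pushed it down against the spring.
- **Last checks:**
  - The tool stood at 0.0571 m, against 0.0573 m expected for home.
  - It was against a firm stop, with about 18 N held steadily over 0.35 s. That is well above the 9 N spring.
  - Both camera overlays matched the home outline to within about 1–2 mm of calibration bias.
- **Imperfect readings:**
  - A sideways load of about 6–7 N remained at the end.
  - The grip read 51.5 mm across the 53 mm collar.
- **Bystanders:** I did not touch the tray, bottle, pot or pink look-alike.

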